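# Rake the slide box out of the storage bay

## Task

The blue slide box has been pushed deep into the low wire-topped bay on the lab bench. Pick up the orange-handled rake, reach in over the box, drop the blade behind it and draw it out flat until the whole box lies on the green mat in front of the bay, without touching the box with the gripper or arm and without knocking over or shifting the bottles and the jar; then stand the rake back on its grey pad, the same way round as you found it, and let go.

Things in the scene. Friction and masses are not known exactly. Their poses are not given: they have to be found in the camera images.
- bay: Fixed plywood bay on the bench, mouth facing roughly the robot's right (world -y). Origin: centre of the mouth at bench level; +x into the bay, +y its left looking in, z up. Inside 300 mm deep (closed back), 170 mm wide (y +-85), the bench is its floor; walls 8 mm thick, 100 mm high.
- bay_top (a point): Middle of the bay's wire top, at bay (150, 0, 105) mm. Six steel bars, 6 mm thick, run across (bay y) at bay x = 6, 64, 122, 180, 238, 296 mm, undersides 102 mm above the bench; one can see in between them.
- mat (a point): Centre of the green mat with white border in front of the mouth, at bay (-100, 0, 0) mm; it moves with the bay. 200 mm (bay x -200 to 0) by 180 mm (bay y +-90), paper thin, no step to catch on.
- slidebox: Blue closed plastic slide box, 90 mm (its x) by 50 mm (its y) by 30 mm high, about 0.22 kg (it varies), loose, starting deep in the bay with its clasp end (-x) roughly towards the mouth, skewed up to about 0.3 rad. Origin: centre of its underside; z up.
- box_corner0 (a point): Bottom corner of the slide box at box (x -45, y -25) mm.
- box_corner1 (a point): Bottom corner of the slide box at box (x -45, y +25) mm.
- box_corner2 (a point): Bottom corner of the slide box at box (x +45, y -25) mm.
- box_corner3 (a point): Bottom corner of the slide box at box (x +45, y +25) mm.
- rake: Loose rake, 0.32 kg, standing level. Origin: underside centre of its orange handle block, 60 (x) x 26 (y) x 75 mm high; grip across the 26 mm, upper half. A level 10 mm rod, axis 41 mm above the underside, runs along +x to a white blade at x = 320: 5 mm thick (x), 50 wide (y), 0 to 44 mm above the underside level, so handle and blade both stand on the surface. Mass centre x = 25 mm.
- pad: Fixed grey rubber pad, 400 mm (x) by 100 mm (y), 4 mm thick, on the bench to the right, on which the rake stands at the start, handle at the pad's -x end (rake origin near pad x = -0.148), rod along pad +x. Origin: centre of its underside, at bench level.
- amber_bottle: Loose amber glass bottle, 40 mm diameter, 88 mm high, upright. Origin: centre of its underside. Of this bottle, the jar and the vial, two stand inside the bay's front half, one along each side wall, and one on the bench beside the mat; which is where varies.
- white_jar: Loose white plastic jar with a red lid, 36 mm diameter, 62 mm high, upright. Origin: centre of its underside.
- green_vial: Loose green glass bottle, 30 mm diameter, 80 mm high, upright. Origin: centre of its underside.
Things that resemble listed ones, but are neither listed nor needed, are in the scene too. There is more than one size of the green_vial; the one meant has the size given above.

How it is judged:
On the way, in this order (a step that is already met when the one before it is completed fails the run):
1. the rake's blade is down behind the slide box, deep in the bay (x of slidebox in the frame of rake between 0.2 and 0.28 m and y of slidebox in the frame of rake between -0.05 and 0.05 m and height (world z) of rake below 0.025 m and angle between rake's own z axis and vertical below 0.12 rad and x of slidebox in the frame of bay above 0.12 m).
2. the whole slide box lies flat on the green mat (x of box_corner0 in the frame of bay between -0.203 and 0.003 m and y of box_corner0 in the frame of bay between -0.093 and 0.093 m and x of box_corner1 in the frame of bay between -0.203 and 0.003 m and y of box_corner1 in the frame of bay between -0.093 and 0.093 m and x of box_corner2 in the frame of bay between -0.203 and 0.003 m and y of box_corner2 in the frame of bay between -0.093 and 0.093 m and x of box_corner3 in the frame of bay between -0.203 and 0.003 m and y of box_corner3 in the frame of bay between -0.093 and 0.093 m and height (world z) of slidebox below 0.008 m and angle between slidebox's own z axis and vertical below 0.1 rad), for 0.1 s.
At the end, for the whole second after the job is handed in: Slide box flat, at rest, wholly on the mat (3 mm over allowed). Rake level, at rest on its pad, same way round: handle x -180 to -115, |y| < 40 mm (pad frame), rod within 7 deg of pad x, pad centre within 30 mm of it. Bottles and jar upright, within 20 mm of their starts (all of step 2 and linear speed of each of slidebox, rake below 0.01 m/s and x of rake in the frame of pad between -0.18 and -0.115 m and y of rake in the frame of pad between -0.04 and 0.04 m and x of pad in the frame of rake above 0.1 m and y of pad in the frame of rake between -0.03 and 0.03 m and angle between the x axis of rake and the x axis of pad, either way round below 0.12 rad and angle between rake's own z axis and vertical below 0.08 rad and height (world z) of rake below 0.01 m and angle between each of amber_bottle, white_jar, green_vial's own z axis and vertical below 0.1 rad and distance of each of amber_bottle, white_jar, green_vial from where it was at the start of the episode below 0.02 m); the robot touches nothing.
It fails at once if the gripper or arm touches the slide box (contact force between any of the fingers, the arm and slidebox above 0.3 N).
It fails at once if the slide box is tipped up more than about 20 degrees (angle between slidebox's own z axis and vertical above 0.35 rad).
It fails at once if a bottle or the jar is knocked over or shifted more than 20 mm (angle between any of amber_bottle, white_jar, green_vial's own z axis and vertical above 0.5 rad or distance of any of amber_bottle, white_jar, green_vial from where it was at the start of the episode above 0.02 m).
It also fails if it takes over 67 s, if anything falls off the work surface, if the arm or the gripper's body presses on something with over 40 N, if the wrist force passes 120 N, or if a joint passes its speed limit or range.

## Robot

A 6-joint arm with a two-finger parallel gripper is mounted at the origin on the work surface. World frame = base frame: x ahead of the robot, y to its left, z up, the work surface at z = 0. Lengths are in m, angles in rad, forces in N, time in s.
With the tool pointing down it reaches from about 0.3 to 0.775 m from the base axis. Payload 14.6 kg.
Tool frame: the origin (TCP) lies between the finger pads; the fingertips stand tips_ahead ahead of it and the grasp point (between the pads) lies 5 mm behind it (tips_ahead is the distance from the TCP to the fingertips, in m); z points along the fingers, y is the direction in which the jaws open and shut (so a half turn about z gives the same grasp; the last joint's range is limited). The gripper opens to 94 mm and grips with 3 to 60 N. Pads are 16 mm wide; open, the fingers measure 119 mm over their backs; the gripper's body (75 mm by 177 mm) begins 78 mm behind the grasp point.
Start: joints at [1.247, 0.3, 1.521, -0, 1.321, -0.067], TCP at [0.14, 0.532, 0.219] pointing down, gripper open.
Joint ranges: [-3.03, 3.03], [-0.79, 2.21], [0.23, 2.52], [-1.04, 4.18], [0, 3.07], [-2.55, 2.55]. Speed limits (rad/s): [2.22, 2.22, 2.57, 3.14, 3.14, 3.14].

## Interface

Orientations are given as a unit quaternion [w, x, y, z].
In Python, from rig import observe, camera, hand_in, tips_ahead gives the robot as it stands.
- The arm moves only by the tool send_rows, never from a script. Its argument "increments" is one flat list of numbers, 6 for each row, row after row: the shift along the tool's x, y, z in cm, then the turn, a rotation vector about the tool's x, y, z in degrees. In form: [dx, dy, dz, ax, ay, az, dx, dy, dz, ax, ay, az, ...]. A call has 1 to 5 rows; each row shifts and turns the pose as measured when the row begins, along the tool's axes as they then stand; what a row does not reach is not made up. A row lasts 1/12 s, in which the tool goes at most 41.7 mm and 7.16 degrees, less where a joint would pass 70% of its speed; a pose out of reach is approached as far as the arm can. A call with a gripper value outside its range is refused whole. "gripper" is the finger opening in cm, from 0 to 9.4, set as the call begins (left out, the last holds). The fingers move at their own pace and stop on an object; the grip force is fixed at half the most. Time passes only in rows, so rows that do not move let the fingers close. It gives the time, the measured TCP pose, the force and the opening at its end, in the units of the state.
- observe(): the state, without advancing time (a new reading comes with each control period).
- camera(name): name is "scene" or "side" or "wrist"; returns a dict with "image" (480x640x3 uint8, blue, green, red), "depth" (480x640 float32, m along the optical axis (not along the pixel's ray), 0 where there is no reading), "fx", "fy", "cx", "cy" (pixels), "k1" (the pictures are not rectified: a ray, as slopes to the right and down, at radius r is drawn at 1 + k1 r^2 times it, then the intrinsics apply), "view" (4x4, takes a point from world to camera coordinates). Camera axes: x right, y down, z forward; pixel columns grow to the right and rows downward; lengths in m; the calibration is good to about 2 mm. A picture is of the moment at which its call begins.
- hand_in(): hands the job in, once; it reports no verdict.
The state is a dict: "t": time; "qpos": joint angles; "qd": joint speeds; "joint_efforts": joint torques, N m; "tcp_pos": TCP position; "tool_rot": TCP orientation; "force": force on the tool from outside, world axes, zero at the start; "ft_torque": the same for the moment, N m; "width": finger opening in m.
Only numpy, scipy, OpenCV 4.12 (cv2) and the standard library are available. Lean on these libraries where they do the work, as an engineer would, in place of code of your own. Each camera call takes 0.05 s, during which the arm holds its last target.

## Working session

There is one attempt and no reset: what is moved stays moved. The work goes in short steps, Python scripts to look and compute and a tool call to move; the robot and the scene stay as the last step left them, time stands still between calls to the robot, and variables do not carry over. Pictures are saved under pics/ and viewed, and the job is handed in when it is done.

Besides the shell and the picture viewer there is one more tool, called as name(argument=value, ...) on one line, values as JSON. send_rows: Moves the arm, as the interface text tells. Its arguments: {"type":"object","properties":{"increments":{"type":"array"},"gripper":{"type":"number"}},"required":["increments"]}

```bash
ls; mkdir -p pics
python3 - <<'E'
from rig import observe,camera,tips_ahead
import cv2,numpy as np
s=observe();print(s['t'],s['tcp_pos'],s['tool_rot'],s['width'],tips_ahead)
for n in ['scene','side','wrist']:
    c=camera(n);cv2.imwrite(f'pics/{n}0.png',c['image']);np.savez(f'{n}0.npz',**c)
    print(n,c['fx'],c['fy'],c['cx'],c['cy'],c['k1'],c['view'].round(3).tolist())
E
```

```text
pics
0.0 [0.13961329 0.53172253 0.21889567] [-1.06107560e-04  1.28046183e-01  9.91768039e-01 -5.65772569e-04] 0.09381642175786688 0.014
scene 570.753796514743 570.753796514743 319.50906105527736 236.39499609568753 0.04556967277009578 [[-0.108, 0.994, -0.017, 0.057], [0.665, 0.059, -0.744, -0.248], [-0.739, -0.091, -0.668, 1.786], [0.0, 0.0, 0.0, 1.0]]
side 588.5012971748847 588.5012971748847 314.2706700162517 242.9844676140685 0.001422184310704255 [[0.719, -0.695, 0.005, -0.363], [-0.408, -0.429, -0.806, 0.282], [0.562, 0.577, -0.592, 1.069], [0.0, 0.0, 0.0, 1.0]]
wrist 350.8146087772906 350.8146087772906 317.2441034033368 236.3153346815123 -0.04722462756017813 [[0.254, 0.967, -0.0, -0.551], [0.926, -0.243, 0.288, -0.031], [0.278, -0.073, -0.958, 0.393], [0.0, 0.0, 0.0, 1.0]]
```

View pics/scene0.png

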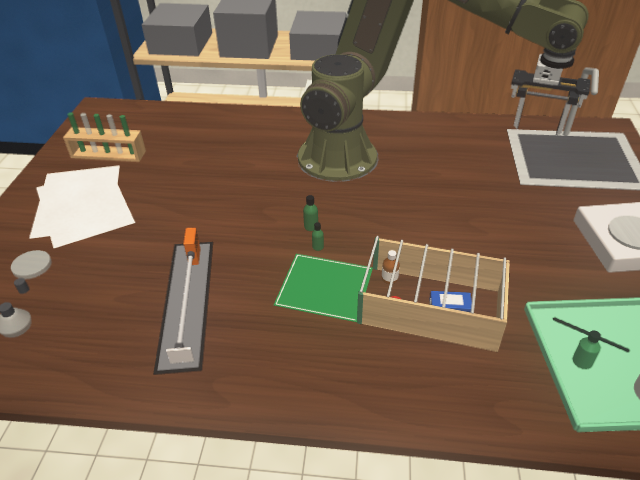

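View pics/side0.png

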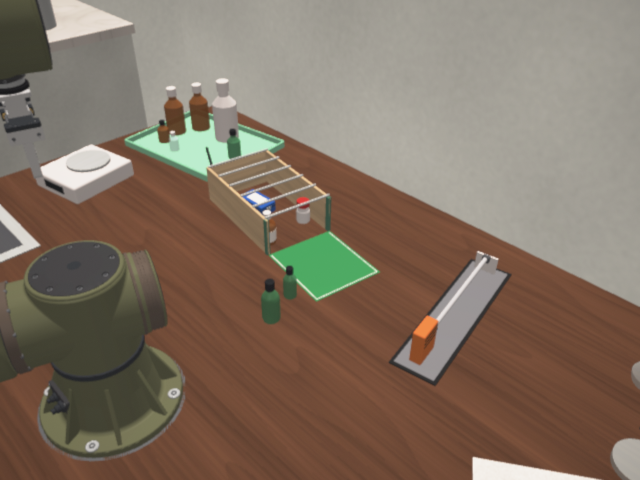

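View pics/wrist0.png

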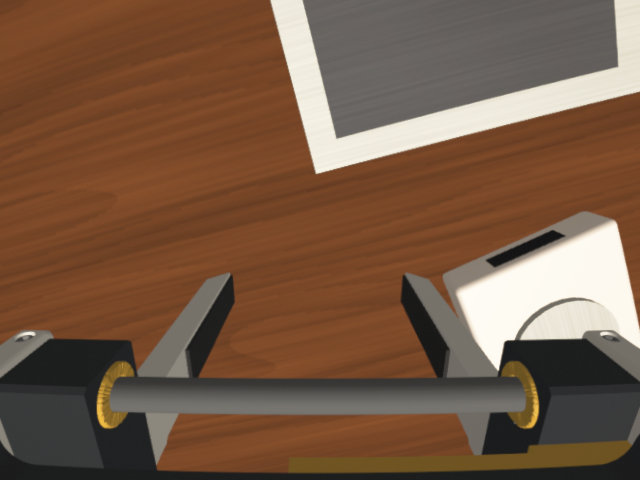

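The scene view shows the rake (handle at 192,245, blade at 180,355), the mat (325,287), the bay (435,290), the blue box (452,300), the amber bottle (391,265), the jar's red lid (397,298), and two green vials (311,213 and 318,237). Next I'll zoom in and measure.

```bash
cat > h.py <<'E'
import numpy as np,cv2
def load(n): return dict(np.load(n+'.npz'))
def ray(c,u,v):
    xd=(u-c['cx'])/c['fx'];yd=(v-c['cy'])/c['fy'];x,y=xd,yd
    for _ in range(20):
        f=1+c['k1']*(x*x+y*y);x,y=xd/f,yd/f
    R=c['view'][:3,:3];t=c['view'][:3,3]
    return -R.T@t,R.T@np.array([x,y,1.])
def pl(c,u,v,z):
    o,d=ray(c,u,v);return o+d*(z-o[2])/d[2]
def proj(c,p):
    q=c['view'][:3,:3]@np.asarray(p,float)+c['view'][:3,3];x,y=q[0]/q[2],q[1]/q[2];f=1+c['k1']*(x*x+y*y)
    return np.array([c['cx']+c['fx']*f*x,c['cy']+c['fy']*f*y])
def quad(m):
    cs,_=cv2.findContours(m.astype(np.uint8),cv2.RETR_EXTERNAL,cv2.CHAIN_APPROX_NONE)
    k=max(cs,key=cv2.contourArea);return k
E
python3 - <<'E'
from h import *
for n,(x0,y0,x1,y1) in dict(scene=(270,190,520,350),side=(190,140,390,330)).items():
    c=load(n+'0');im=c['image'][y0:y1,x0:x1];s=min(800/(x1-x0),600/(y1-y0))
    cv2.imwrite(f'pics/{n}_z1.png',cv2.resize(im,None,fx=s,fy=s,interpolation=cv2.INTER_CUBIC));print(s)
for n,(x0,y0,x1,y1) in dict(scene=(145,220,225,380),side=(385,240,520,390)).items():
    c=load(n+'0');im=c['image'][y0:y1,x0:x1];s=min(800/(x1-x0),600/(y1-y0))
    cv2.imwrite(f'pics/{n}_z2.png',cv2.resize(im,None,fx=s,fy=s,interpolation=cv2.INTER_CUBIC));print(s)
E
```

```text
3.2
3.1578947368421053
3.75
4.0
```

View pics/scene_z1.png

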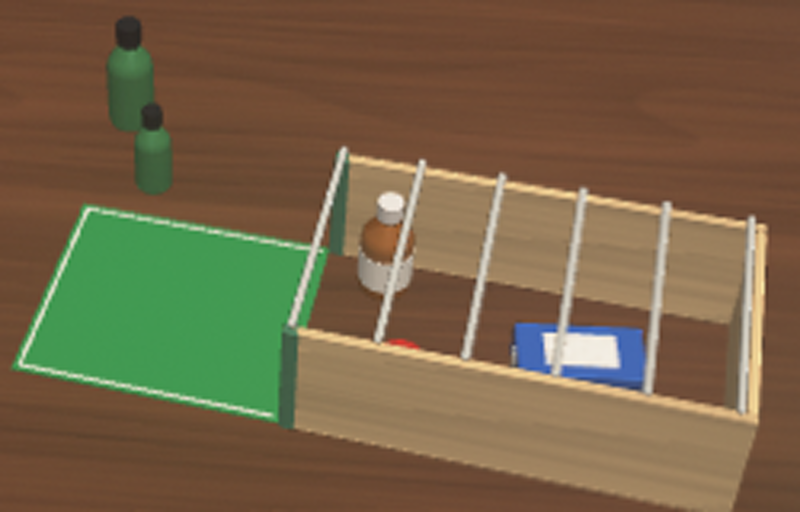

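View pics/side_z1.png

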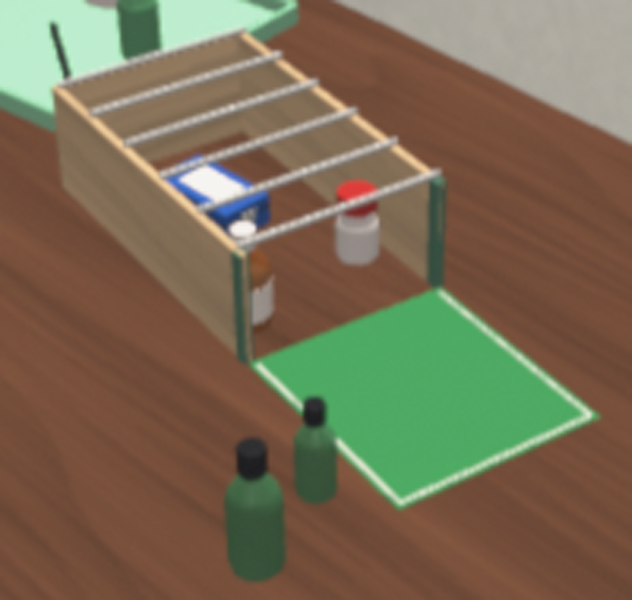

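View pics/scene_z2.png

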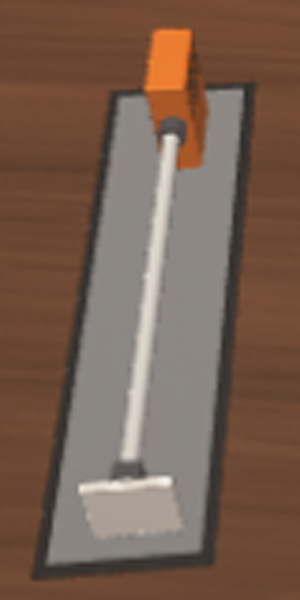

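View pics/side_z2.png

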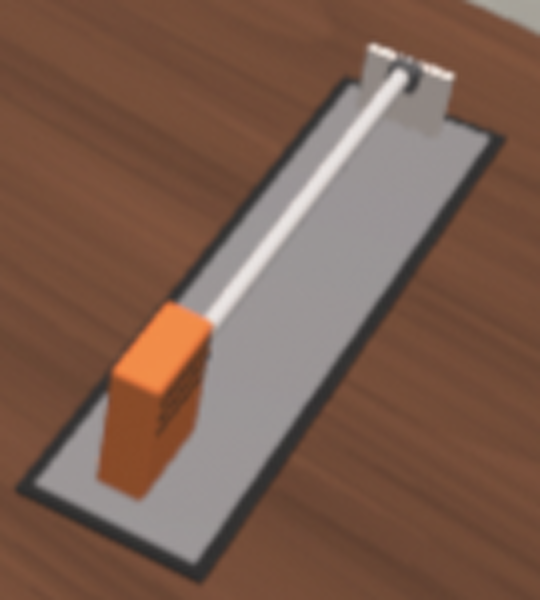

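The zooms show the mat corners, the box with its clasp end facing the mouth, the amber bottle along the bay's left wall, the jar along the right wall, and two vials beside the mat. Measuring now.

Run:
```python
from h import *
S=load('scene0');D=load('side0')
np.set_printoptions(precision=4,suppress=True)
def sc(x,y): return (270+x/3.2,190+y/3.2)
def sd(x,y): return (190+x/3.158,140+y/3.158)
def s2(x,y): return (145+x/3.75,220+y/3.75)
def d2(x,y): return (385+x/4,240+y/4)
print('mat scene',*[pl(S,*sc(*p),0)[:2] for p in [(83,206),(14,369),(283,422),(325,250)]])
print('mat side',*[pl(D,*sd(*p),0)[:2] for p in [(400,507),(599,416),(440,288),(250,365)]])
print('walltop scene z.1',*[pl(S,*sc(*p),.1)[:2] for p in [(345,155),(766,228),(757,417),(290,328)]])
print('walltop side z.1',*[pl(D,*sd(*p),.1)[:2] for p in [(239,253),(54,88),(243,33),(440,178)]])
print('box top scene',*[pl(S,*sc(*p),.03)[:2] for p in [(516,324),(643,331),(645,383)]])
print('box front low scene',pl(S,*sc(512,345),.03)[:2])
print('box top side',*[pl(D,*sd(*p),.03)[:2] for p in [(205,160),(170,185),(267,198)]])
print('pad scene',*[pl(S,*s2(*p),.004)[:2] for p in [(110,92),(254,84),(212,566),(34,577)]])
print('pad side',*[pl(D,*d2(*p),.004)[:2] for p in [(18,488),(201,580),(504,138),(347,78)]])
print('handle top scene z.079',*[pl(S,*s2(*p),.079)[:2] for p in [(154,30),(190,31),(184,90),(146,88)]])
print('handle top side',*[pl(D,*d2(*p),.079)[:2] for p in [(172,302),(214,325),(158,392),(112,375)]])
print('blade top scene .048',*[pl(S,*s2(*p),.048)[:2] for p in [(80,487),(172,480)]])
print('blade top side',*[pl(D,*d2(*p),.048)[:2] for p in [(368,45),(453,74)]])
print('vials base/top: big')
for nm,b,t,bd in [('big',(132,126),(128,18),(257,572)),('small',(154,190),(152,105),(316,496)),]:
    print(nm,pl(S,*sc(*b),0),pl(D,*sd(*bd),0))
print('amber cap scene z.088',pl(S,*sc(391,200),.086),'base',pl(S,*sc(386,290),0),'side cap',pl(D,*sd(243,228),.086))
print('jar side lid',pl(D,*sd(357,184),.062),'base',pl(D,*sd(357,262),0),'scene lid back edge',pl(S,*sc(402,339),.062))
# depth checks
for n,c,pts in [('scene',S,[sc(580,352),sc(400,345),sc(128,40),sc(153,120),s2(170,60),s2(128,486)]),('side',D,[sd(220,185),sd(357,184),sd(252,460),sd(316,410),d2(162,350)])]:
    for p in pts:
        u,v=map(int,np.round(p));o,d=ray(c,u,v);print(n,(u,v),o+d*c['depth'][v,u])
```

```text
mat scene [ 0.4477 -0.0692] [ 0.6229 -0.0956] [0.654  0.1025] [0.4798 0.1253]
mat side [ 0.4499 -0.0646] [ 0.6252 -0.0941] [0.6563 0.1016] [0.4795 0.1295]
walltop scene z.1 [0.4794 0.1356] [0.5297 0.4313] [0.7038 0.4022] [0.6558 0.1045]
walltop side z.1 [0.4792 0.1354] [0.5261 0.4299] [0.7048 0.397 ] [0.6593 0.1074]
box top scene [0.5724 0.2648] [0.5707 0.3544] [0.6199 0.3514]
box front low scene [0.5931 0.2612]
box top side [0.6147 0.3457] [0.5677 0.3346] [0.6135 0.263 ]
pad scene [ 0.4434 -0.3894] [ 0.4264 -0.2917] [ 0.8188 -0.2164] [ 0.8347 -0.3129]
pad side [ 0.4253 -0.2918] [ 0.4432 -0.3871] [ 0.8325 -0.3123] [ 0.8147 -0.2179]
handle top scene z.079 [ 0.4596 -0.3402] [ 0.4585 -0.3161] [ 0.5154 -0.3044] [ 0.5157 -0.3293]
handle top side [ 0.5134 -0.3062] [ 0.5151 -0.3297] [ 0.4602 -0.3384] [ 0.4535 -0.3169]
blade top scene .048 [ 0.8043 -0.2877] [ 0.7952 -0.2385]
blade top side [ 0.7964 -0.2359] [ 0.808  -0.2844]
vials base/top: big
big [ 0.3477 -0.0416  0.    ] [ 0.3365 -0.0452  0.    ]
small [ 0.424  -0.0146  0.    ] [ 0.4155 -0.0161  0.    ]
amber cap scene z.088 [0.5099 0.1708 0.086 ] base [0.5184 0.1729 0.    ] side cap [0.5162 0.1754 0.086 ]
jar side lid [0.648  0.1899 0.062 ] base [0.6332 0.1747 0.    ] scene lid back edge [0.6239 0.1815 0.062 ]
scene (451, 300) [0.5981 0.3075 0.0332]
scene (395, 298) [0.6654 0.1778 0.1007]
scene (310, 202) [ 0.3484 -0.0422  0.0942]
scene (318, 228) [ 0.4239 -0.0136  0.0732]
scene (190, 236) [ 0.491  -0.3208  0.0818]
scene (179, 350) [ 0.8014 -0.2621  0.0466]
side (260, 199) [0.5946 0.2997 0.0329]
side (303, 198) [0.6479 0.19   0.0628]
side (270, 286) [ 0.3353 -0.0482  0.099 ]
side (290, 270) [ 0.4133 -0.0207  0.0803]
side (426, 328) [ 0.48   -0.3263  0.0825]
```

```bash
cat >> h.py <<'E'
from scipy.spatial.transform import Rotation as Ro
M0=np.array([.568,.1165]);BY=np.radians(80.8)
EX=np.array([np.cos(BY),np.sin(BY)]);EY=np.array([-EX[1],EX[0]])
def bay(p): d=np.asarray(p)[:2]-M0;return np.array([d@EX,d@EY])
def unbay(x,y): return M0+x*EX+y*EY
def cloud(c,m):
    vs,us=np.nonzero(m&(c['depth']>0));
    return np.array([ (lambda o,d:o+d*c['depth'][v,u])(*ray(c,u,v)) for u,v in zip(us,vs)])
def pose():
    from rig import observe
    s=observe();q=s['tool_rot'];R=Ro.from_quat([q[1],q[2],q[3],q[0]]).as_matrix()
    return s,np.array(s['tcp_pos']),R
def rows(target,yaw,step=3.8,mrot=6.5):
    "straight, even rows to TCP target with tool down, tool x at world yaw(deg)"
    s,p,R=pose();T=np.column_stack([[np.cos(yaw),np.sin(yaw),0],[np.sin(yaw),-np.cos(yaw),0],[0,0,-1]]) if 0 else None
    y=np.radians(yaw);T=np.column_stack([[np.cos(y),np.sin(y),0],[np.sin(y),-np.cos(y),0],[0,0,-1.]])
    rv=Ro.from_matrix(R.T@T).as_rotvec();d=np.array(target)-p
    n=int(max(np.ceil(np.linalg.norm(d)*100/step),np.ceil(np.degrees(np.linalg.norm(rv))/mrot),1))
    print('t',s['t'],'p',p.round(4),'yaw',round(float(np.degrees(np.arctan2(R[1,0],R[0,0]))),2),'n',n,'d',d.round(4),'rv',np.degrees(rv).round(2))
    for i in range(n):
        Ri=R@Ro.from_rotvec(rv*i/n).as_matrix();l=Ri.T@d/n*100
        print(', '.join(f'{v:g}' for v in list(l.round(2))+list(np.degrees(rv/n).round(2))))
E
python3 - <<'E'
from h import *
np.set_printoptions(precision=4,suppress=True)
def inbay(P,a,b): 
    B=np.array([bay(p) for p in P]);return P[(B[:,0]>a)&(B[:,0]<b)&(abs(B[:,1])<.082)]
for n in ['scene','side']:
    c=load(n+'0');h=cv2.cvtColor(c['image'],cv2.COLOR_BGR2HSV)
    m=cv2.inRange(h,(100,90,60),(130,255,255))>0
    m[:150]=0;P=inbay(cloud(c,m),.05,.3);T=P[(P[:,2]>.022)&(P[:,2]<.04)]
    B=np.array([bay(p) for p in T]).astype(np.float32)
    print(n,len(P),len(T),'rect bay',cv2.minAreaRect(B),'min',B.min(0),'max',B.max(0))
    # cylinders: all points in front half, by height
    r=(slice(140,345),slice(190,520));mm=np.zeros(m.shape,bool);mm[r]=True
    P=inbay(cloud(c,mm),.012,.125);P=P[(P[:,2]>.02)&(P[:,2]<.095)]
    B=np.array([bay(p) for p in P])
    for s in (1,-1):
        k=(B[:,1]*s>.02);k&=abs(B[:,1])<.08
        if k.sum(): print('  side',s,k.sum(),'x',np.percentile(B[k,0],[3,50,97]),'y',np.percentile(B[k,1],[3,50,97]),'z',np.percentile(P[k,2],[3,97]))
E
```

```text
scene 395 393 rect bay ((0.19354000687599182, 0.005098702386021614), (0.09021027386188507, 0.05608609318733215), 10.191937446594238) min [ 0.1465 -0.0237] max [0.2373 0.0385]
  side 1 332 x [0.0264 0.0427 0.0625] y [0.0418 0.052  0.0681] z [0.0227 0.089 ]
  side -1 16 x [0.0656 0.0734 0.0825] y [-0.0509 -0.0488 -0.0468] z [0.0607 0.0664]
side 162 141 rect bay ((0.1879948079586029, 0.0069392770528793335), (0.08357115834951401, 0.052290935069322586), 12.04824447631836) min [ 0.1435 -0.0248] max [0.2254 0.034 ]
  side 1 175 x [0.0247 0.0316 0.0518] y [0.0484 0.0611 0.071 ] z [0.0223 0.0915]
  side -1 231 x [0.0582 0.0678 0.0876] y [-0.0724 -0.0543 -0.0433] z [0.0214 0.0665]
```

Run:
```python
from h import *
rows([.43,.0,.22],11+60,)
```

```text
t 0.15 p [0.1396 0.5318 0.219 ] yaw 165.29 n 16 d [ 0.2904 -0.5318  0.001 ] rv [-4.000e-02  4.000e-02  9.429e+01]
-2.6, -2.75, -0, -0, 0, 5.89
-2.87, -2.47, -0, -0, 0, 5.89
-3.11, -2.16, -0, -0, 0, 5.89
-3.31, -1.83, -0, -0, 0, 5.89
-3.48, -1.48, -0, -0, 0, 5.89
-3.62, -1.12, -0, -0, 0, 5.89
-3.71, -0.74, -0.01, -0, 0, 5.89
-3.77, -0.36, -0.01, -0, 0, 5.89
-3.79, 0.03, -0.01, -0, 0, 5.89
-3.76, 0.42, -0.01, -0, 0, 5.89
-3.7, 0.81, -0.01, -0, 0, 5.89
-3.6, 1.18, -0.01, -0, 0, 5.89
-3.46, 1.54, -0.01, -0, 0, 5.89
-3.28, 1.89, -0.01, -0, 0, 5.89
-3.07, 2.22, -0.01, -0, 0, 5.89
-2.83, 2.52, -0.01, -0, 0, 5.89
```

send_rows(increments=[-2.6, -2.7, 0, 0, 0, 6, -2.9, -2.5, 0, 0, 0, 6, -3.1, -2.2, 0, 0, 0, 6, -3.3, -1.8, 0, 0, 0, 6, -3.5, -1.5, 0, 0, 0, 6])

```text
t: 0.57
tcp_pos: [0.2287, 0.3622, 0.2162]
tool_rot: [-0.0, 0.385, 0.923, -0.002]
force: [1.6, 0.0, 0.1]
width: 0.0941
```

send_rows(increments=[-3.6, -1.1, 0, 0, 0, 6, -3.7, -0.7, 0, 0, 0, 6, -3.8, -0.4, 0, 0, 0, 6, -3.8, 0, 0, 0, 0, 6, -3.8, 0.4, 0, 0, 0, 6])

```text
t: 0.98
tcp_pos: [0.3146, 0.1837, 0.2164]
tool_rot: [0.0, 0.621, 0.784, -0.002]
force: [0.6, 0.1, 0.7]
width: 0.0939
```

send_rows(increments=[-3.7, 0.8, 0, 0, 0, 6, -3.6, 1.2, 0, 0, 0, 6, -3.5, 1.5, 0, 0, 0, 6, -3.3, 1.9, 0, 0, 0, 6, -3.1, 2.2, 0, 0, 0, 6])

```text
t: 1.4
tcp_pos: [0.3944, 0.001, 0.2176]
tool_rot: [0.002, 0.811, 0.586, -0.001]
force: [1.2, 1.5, -0.5]
width: 0.0942
```

Run:
```python
from h import *
rows([.500,-.320,.17],11)
```

```text
t 1.4 p [0.3944 0.001  0.2176] yaw 71.7 n 10 d [ 0.1056 -0.321  -0.0476] rv [ 0.18  0.11 60.7 ]
-2.71, 2.01, 0.49, 0.02, 0.01, 6.07
-2.49, 2.29, 0.49, 0.02, 0.01, 6.07
-2.23, 2.54, 0.49, 0.02, 0.01, 6.07
-1.95, 2.76, 0.48, 0.02, 0.01, 6.07
-1.65, 2.95, 0.48, 0.02, 0.01, 6.07
-1.33, 3.11, 0.48, 0.02, 0.01, 6.07
-0.99, 3.23, 0.48, 0.02, 0.01, 6.07
-0.64, 3.32, 0.48, 0.02, 0.01, 6.07
-0.29, 3.37, 0.48, 0.02, 0.01, 6.07
0.07, 3.38, 0.48, 0.02, 0.01, 6.07
```

send_rows(increments=[-2.8, 2.1, 0.5, 0, 0, 6.3, -2.6, 2.4, 0.5, 0, 0, 6.3, -2.3, 2.6, 0.5, 0, 0, 6.3, -2, 2.8, 0.5, 0, 0, 6.3, -1.7, 3, 0.5, 0, 0, 6.3], gripper=5.5)

```text
t: 1.82
tcp_pos: [0.4466, -0.176, 0.1931]
tool_rot: [0.002, 0.944, 0.329, 0.001]
force: [0.7, 1.4, -0.0]
width: 0.0641
```

send_rows(increments=[-1.4, 3.1, 0.5, 0, 0, 6.3, -1, 3.3, 0.5, 0, 0, 6.3, -0.6, 3.4, 0.5, 0, 0, 6.3, -0.3, 3.4, 0.5, 0, 0, 6, 0, 3.4, 0.5, 0, 0, 5])

```text
t: 2.23
tcp_pos: [0.4882, -0.3515, 0.166]
tool_rot: [0.001, 0.998, 0.06, 0.001]
force: [0.4, -0.3, 0.1]
width: 0.0548
```

Run:
```python
from h import *
rows([.500,-.320,.13],11)
from rig import camera
c=camera('wrist');cv2.imwrite('pics/w1.png',c['image']);np.savez('w1.npz',**c)
# handle top centre expected
for p in [(.4865,-.3227,.079)]: print(proj(c,p))
h=cv2.cvtColor(c['image'],cv2.COLOR_BGR2HSV);m=cv2.inRange(h,(5,150,120),(18,255,255))>0
P=cloud(c,m);T=P[P[:,2]>.07];print(len(P),len(T),T[:,2].mean() if len(T) else 0)
r=cv2.minAreaRect(T[:,:2].astype(np.float32));print(r)
```

```text
t 2.2333 p [ 0.4882 -0.3515  0.166 ] yaw 6.86 n 2 d [ 0.0118  0.0315 -0.036 ] rv [ 0.17 -0.07 -4.14]
0.77, -1.5, 1.8, 0.08, -0.04, -2.07
0.83, -1.47, 1.8, 0.08, -0.04, -2.07
[279.72815337 245.89583808]
180732 498 0.1197157804313563
((0.49556857347488403, -0.33936160802841187), (0.06497853994369507, 0.06931675225496292), 17.035093307495117)
```

View pics/w1.png

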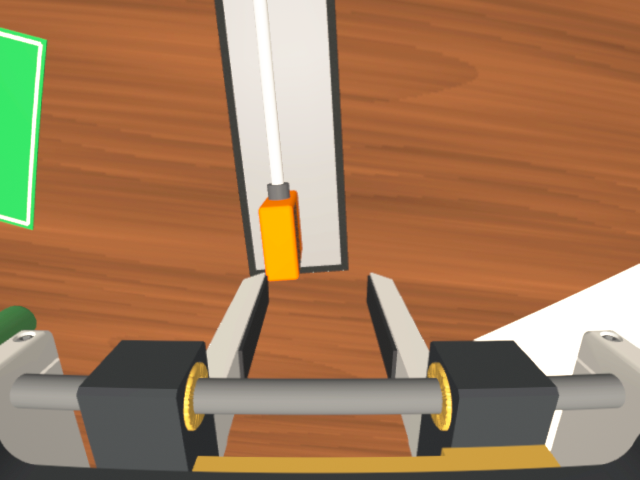

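The wrist view shows the orange handle top centred near (280,241), against a predicted (280,246). They agree, so I'll approach.

send_rows(increments=[0.8, -1.5, 1.8, 0, 0, -2, 0.8, -1.5, 1.8, 0, 0, -2, 0, 0, 0, 0, 0, 0])

```text
t: 2.53
tcp_pos: [0.4994, -0.3278, 0.1246]
tool_rot: [0.001, 0.996, 0.087, -0.001]
force: [-0.1, 0.3, -0.1]
width: 0.055
```

Run:
```python
from h import *
rows([.500,-.320,.056],11)
from rig import camera
c=camera('wrist');cv2.imwrite('pics/w2.png',c['image']);np.savez('w2.npz',**c)
print(proj(c,(.4865,-.3227,.079)))
```

```text
t 2.5333 p [ 0.4994 -0.3278  0.1246] yaw 10.04 n 2 d [ 0.0006  0.0078 -0.0686] rv [ 0.09  0.1  -0.96]
0.1, -0.38, 3.43, 0.05, 0.05, -0.48
0.1, -0.38, 3.43, 0.05, 0.05, -0.48
[306.82903922 284.98781513]
```

View pics/w2.png

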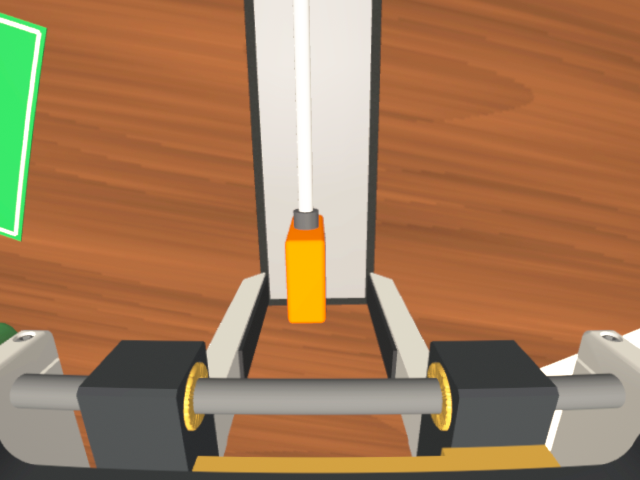

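send_rows(increments=[0.1, -0.8, 0.5, 0, 0, -1, 0, 0, 0, 0, 0, 0])

```text
t: 2.75
tcp_pos: [0.499, -0.321, 0.122]
tool_rot: [0.002, 0.995, 0.096, 0.0]
force: [0.6, -0.3, -0.4]
width: 0.0549
```

Run:
```python
from h import *
rows([.500,-.320,.056],11)
```

```text
t 2.75 p [ 0.499 -0.321  0.122] yaw 10.96 n 2 d [ 0.001  0.001 -0.066] rv [ 0.22  0.01 -0.04]
0.06, -0.05, 3.3, 0.11, 0.01, -0.02
0.06, -0.05, 3.3, 0.11, 0.01, -0.02
```

send_rows(increments=[0.1, -0.1, 3.3, 0.2, 0, 0, 0, 0, 3.2, 0, 0, 0, 0, 0, 0, 0, 0, 0])

```text
t: 3.0
tcp_pos: [0.5014, -0.3215, 0.06]
tool_rot: [0.003, 0.995, 0.095, 0.003]
force: [-0.7, 1.3, -1.2]
width: 0.0553
```

Run:
```python
from h import *
rows([.500,-.320,.056],11)
```

```text
t 3.0 p [ 0.5014 -0.3215  0.06  ] yaw 10.95 n 1 d [-0.0014  0.0015 -0.004 ] rv [ 0.38 -0.31 -0.05]
-0.12, -0.17, 0.4, 0.38, -0.31, -0.05
```

send_rows(increments=[0, -0.1, 0.4, 0.4, -0.3, 0, 0, 0, 0, 0, 0, 0])

```text
t: 3.17
tcp_pos: [0.5016, -0.321, 0.058]
tool_rot: [-0.0, 0.995, 0.095, 0.0]
force: [-0.4, -0.3, -0.2]
width: 0.055
```

send_rows(increments=[0, 0, 0, 0, 0, 0, 0, 0, 0, 0, 0, 0, 0, 0, 0, 0, 0, 0, 0, 0, 0, 0, 0, 0, 0, 0, 0, 0, 0, 0], gripper=1.5)

```text
t: 3.58
tcp_pos: [0.5035, -0.3226, 0.0644]
tool_rot: [0.002, 0.995, 0.095, 0.003]
force: [0.1, 1.0, -1.2]
width: 0.0258
```

Run:
```python
from h import *
rows([.500,-.320,.056],11)
```

```text
t 3.5833 p [ 0.5035 -0.3226  0.0644] yaw 10.91 n 1 d [-0.0035  0.0026 -0.0084] rv [ 0.3  -0.33 -0.09]
-0.3, -0.33, 0.84, 0.3, -0.33, -0.09
```

Run:
```python
from h import *
from rig import camera
c=camera('side');np.savez('sd1.npz',**c);cv2.imwrite('pics/sd1.png',cv2.resize(c['image'][200:420,360:560],None,fx=2.7,fy=2.7,interpolation=cv2.INTER_CUBIC))
s,p,R=pose();print(s['t'],p,s['width'],s['force'])
```

```text
3.6333 [ 0.50358892 -0.32265189  0.06441532] 0.025629713859370355 [ 1.47112812 -0.12528356  4.61908691]
```

View pics/sd1.png

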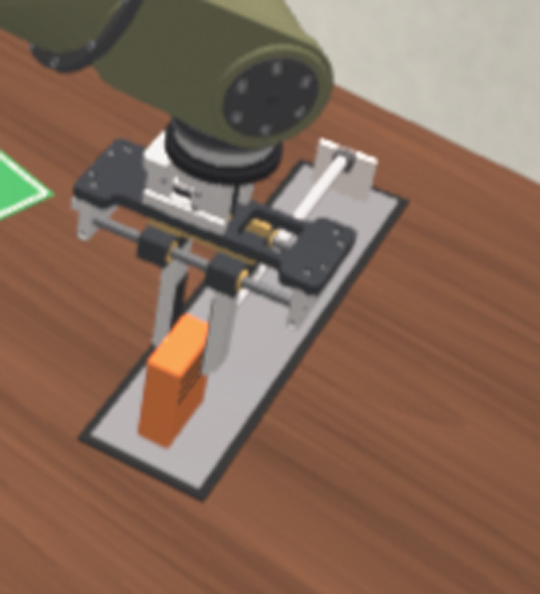

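The side view shows the fingers (side crop ~190,340) holding the handle near its rod end, with the blade still on the pad. Lifting now.

send_rows(increments=[0, 0, -1.5, 0, 0, 0, 0, 0, -2, 0, 0, 0, 0, 0, -2, 0, 0, 0])

```text
t: 3.88
tcp_pos: [0.501, -0.3209, 0.116]
tool_rot: [-0.001, 0.995, 0.095, -0.0]
force: [0.4, 0.3, -2.9]
width: 0.0264
```

Run:
```python
from h import *
from rig import camera
np.set_printoptions(precision=4,suppress=True)
s,p,R=pose();print(s['t'],p,s['width'],s['force'],R)
for n in ['scene','side','wrist']:
    c=camera(n);np.savez(n+'2.npz',**c)
    if n=='side':cv2.imwrite('pics/sd2.png',cv2.resize(c['image'][200:420,360:560],None,fx=2.7,fy=2.7,interpolation=cv2.INTER_CUBIC))
    if n=='scene':cv2.imwrite('pics/sc2.png',cv2.resize(c['image'][200:380,120:260],None,fx=3.3,fy=3.3,interpolation=cv2.INTER_CUBIC))
```

```text
3.8833 [ 0.501  -0.3209  0.116 ] 0.02638815327213406 [ 0.4029  0.3301 -2.8659] [[ 0.9819  0.1893 -0.0009]
 [ 0.1893 -0.9819  0.0011]
 [-0.0007 -0.0013 -1.    ]]
```

View pics/sd2.png

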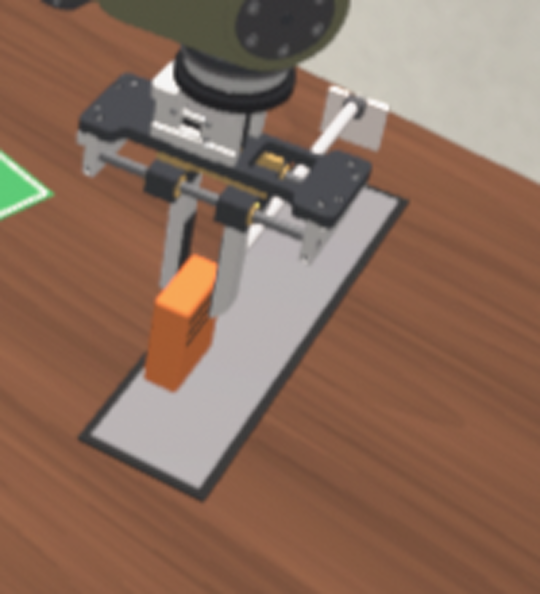

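View pics/sc2.png

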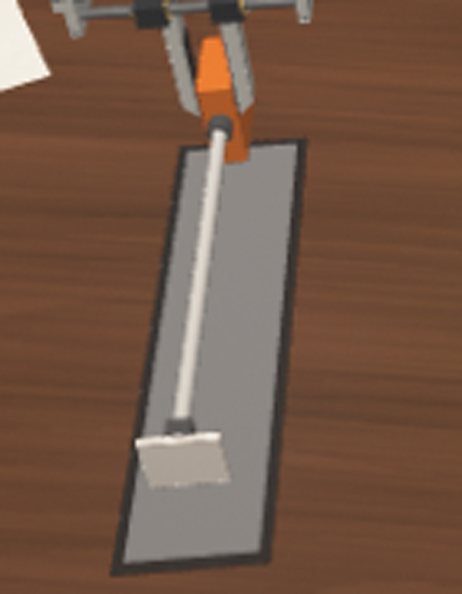

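```bash
cat >> h.py <<'E'
def tri(c1,p1,c2,p2):
    o1,d1=ray(c1,*p1);o2,d2=ray(c2,*p2)
    A=np.column_stack([d1,-d2]);t=np.linalg.lstsq(A,o2-o1,rcond=None)[0]
    a=o1+t[0]*d1;b=o2+t[1]*d2;return (a+b)/2,np.linalg.norm(a-b)
E
python3 - <<'E'
from h import *
S=load('scene2');D=load('side2')
a=lambda x,y:(120+x/3.3,200+y/3.3)
b=lambda x,y:(360+x/2.7,200+y/2.7)
for p,q in [((137,440),(388,106)),((222,434),(329,87))]:
    print(tri(S,a(*p),D,b(*q)))
# handle bottom front corner scene(246,160)->front right(+y?) ; 
for p,z in [((137,440),.1),((222,434),.1)]:
    print(pl(S,*a(*p),z))
for q in [(388,106),(329,87)]: print(pl(D,*b(*q),.1))
S0=load('scene0');D0=load('side0')
print(tri(S0,(145+80/3.75,220+487/3.75),D0,(385+453/4,240+74/4)),tri(S0,(145+172/3.75,220+480/3.75),D0,(385+368/4,240+45/4)))
E
```

```text
(array([ 0.80593885, -0.28658597,  0.10399852]), np.float64(0.0011484314412742436))
(array([ 0.79590881, -0.23721095,  0.10261543]), np.float64(0.001575637729358066))
[ 0.80268698 -0.28785725  0.1       ]
[ 0.79355343 -0.23753881  0.1       ]
[ 0.81168382 -0.28463994  0.1       ]
[ 0.79978782 -0.23615055  0.1       ]
(array([ 0.80563027, -0.28623066,  0.05016373]), np.float64(0.001273807835618656)) (array([ 0.79552584, -0.23731806,  0.04902766]), np.float64(0.0017118378675945348))
```

Run:
```python
from h import *
t=unbay(-.345,.003);print(t)
rows([*t,.118],80.8,mrot=5)
```

```text
[ 0.50987958 -0.22358237]
t 4.0333 p [ 0.5019 -0.3216  0.1168] yaw 10.91 n 14 d [0.008  0.098  0.0012] rv [ 1.700e-01 -5.000e-02 -6.989e+01]
0.19, -0.68, -0.01, 0.01, -0, -4.99
0.25, -0.66, -0.01, 0.01, -0, -4.99
0.3, -0.63, -0.01, 0.01, -0, -4.99
0.36, -0.6, -0.01, 0.01, -0, -4.99
0.41, -0.57, -0.01, 0.01, -0, -4.99
0.46, -0.53, -0.01, 0.01, -0, -4.99
0.5, -0.49, -0.01, 0.01, -0, -4.99
0.54, -0.45, -0.01, 0.01, -0, -4.99
0.58, -0.4, -0.01, 0.01, -0, -4.99
0.61, -0.35, -0.01, 0.01, -0, -4.99
0.64, -0.29, -0.01, 0.01, -0, -4.99
0.66, -0.23, -0.01, 0.01, -0, -4.99
0.68, -0.18, -0.01, 0.01, -0, -4.99
0.69, -0.12, -0.01, 0.01, -0, -4.99
```

send_rows(increments=[0.2, -0.7, 0, 0, 0, -3, 0.2, -0.7, 0, 0, 0, -5, 0.3, -0.6, 0, 0, 0, -5, 0.4, -0.6, 0, 0, 0, -5, 0.4, -0.6, 0, 0, 0, -5])

```text
t: 4.45
tcp_pos: [0.5026, -0.2845, 0.1082]
tool_rot: [-0.002, 0.955, 0.297, -0.002]
force: [0.8, 0.7, -3.7]
width: 0.0254
```

send_rows(increments=[0.5, -0.5, 0, 0, 0, -5, 0.5, -0.5, 0, 0, 0, -5, 0.5, -0.4, 0, 0, 0, -5, 0.6, -0.4, 0, 0, 0, -5, 0.6, -0.3, 0, 0, 0, -5])

```text
t: 4.87
tcp_pos: [0.5038, -0.2466, 0.0985]
tool_rot: [-0.008, 0.862, 0.507, -0.004]
force: [0.6, 0.3, -2.5]
width: 0.0258
```

send_rows(increments=[0.6, -0.3, 0, 0, 0, -5, 0.7, -0.2, 0, 0, 0, -5, 0.7, -0.2, 0, 0, 0, -4, 0, 0, 0, 0, 0, -2, 0, 0, 0, 0, 0, 0])

```text
t: 5.28
tcp_pos: [0.5022, -0.2215, 0.0894]
tool_rot: [-0.014, 0.776, 0.63, -0.005]
force: [1.1, -0.5, -2.5]
width: 0.0261
```

Run:
```python
from h import *
t=unbay(-.345,.003);print(t)
rows([*t,.103],80.8,mrot=5)
```

```text
[ 0.50987958 -0.22358237]
t 5.2833 p [ 0.5022 -0.2215  0.0894] yaw 78.1 n 1 d [ 0.0077 -0.0021  0.0136] rv [-1.63 -0.56 -2.69]
-0.04, 0.76, -1.38, -1.63, -0.56, -2.69
```

send_rows(increments=[0, 0.7, -1.5, -1.7, -0.6, -2.7, 0, 0, -0.2, -0.1, 0, -0.5])

```text
t: 5.45
tcp_pos: [0.5084, -0.2226, 0.1031]
tool_rot: [-0.0, 0.759, 0.651, -0.0]
force: [0.4, 0.0, -3.0]
width: 0.0256
```

Run:
```python
from h import *
from rig import camera
np.set_printoptions(precision=4,suppress=True)
t=unbay(-.345,.003)
for n in ['scene','side']:
    c=camera(n);np.savez(n+'3.npz',**c);cv2.imwrite(f'pics/{n}3.png',c['image'])
rows([*t,.103],80.8,mrot=5)
```

```text
t 5.55 p [ 0.507  -0.2222  0.1015] yaw 81.1 n 1 d [ 0.0029 -0.0014  0.0015] rv [-0.3  -0.11  0.3 ]
-0.09, 0.3, -0.15, -0.3, -0.11, 0.3
```

View pics/scene3.png

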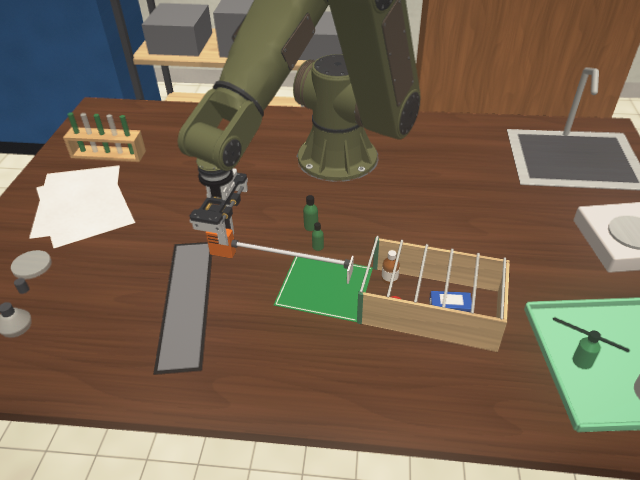

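View pics/side3.png

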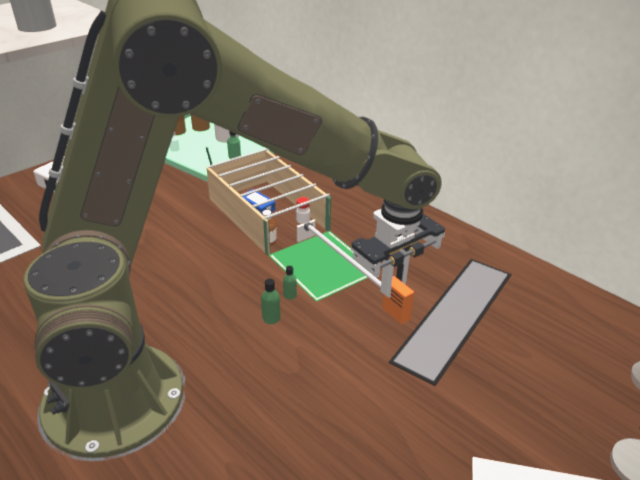

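The rake is aligned with the bay, blade at scene (350,268) / side (306,228). I'll check the blade height before it goes in.

Run:
```python
from h import *
for n,(x0,y0,x1,y1) in dict(scene=(310,240,390,300),side=(270,190,350,250)).items():
    c=load(n+'3');cv2.imwrite(f'pics/{n}3z.png',cv2.resize(c['image'][y0:y1,x0:x1],None,fx=10,fy=10,interpolation=cv2.INTER_CUBIC))
```

```text
(no output)
```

View pics/scene3z.png

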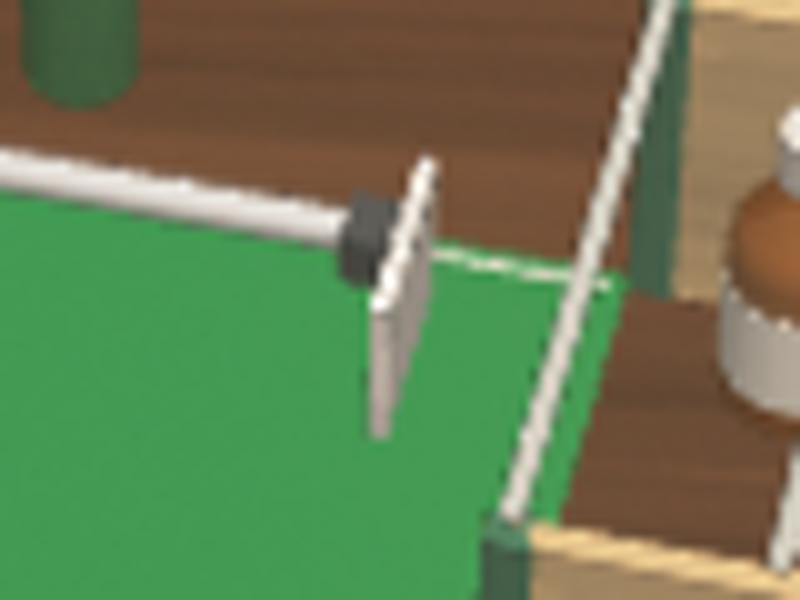

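View pics/side3z.png

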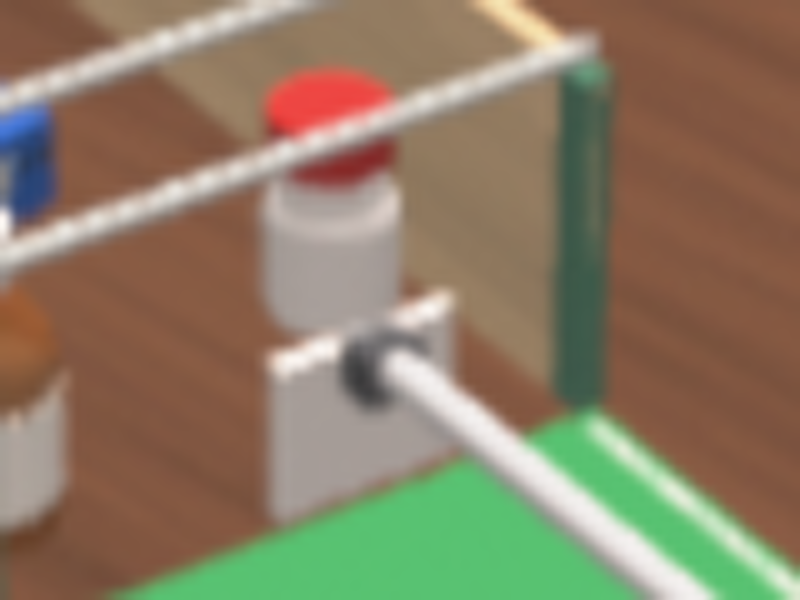

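Run:
```python
from h import *
S=load('scene3');D=load('side3')
np.set_printoptions(precision=4,suppress=True)
for p,q in [((428,158),(273,362)),((382,305),(452,296))]:
    P,e=tri(S,(310+p[0]/10,240+p[1]/10),D,(270+q[0]/10,190+q[1]/10));print(P,e,bay(P))
P,e=tri(S,(380,0) and (310+38,240+43.5),D,(270+45,190+44));print('bottom',P,e)
# bar underside ends: front bar both ends
for p,q in [((665,5),(0,250)),((512,512),(588,42))]:
    print('bar',tri(S,(310+p[0]/10,240+p[1]/10),D,(270+q[0]/10,190+q[1]/10)))
```

```text
[0.5288 0.0806 0.0862] 0.0018598687940371572 [-0.0417  0.033 ]
[0.578  0.0728 0.0859] 0.000515403947416983 [-0.0415 -0.0169]
bottom [0.5784 0.0733 0.0438] 0.0009579628210814032
bar (array([0.4933, 0.134 , 0.1073]), np.float64(0.0033183946059188417))
bar (array([0.6574, 0.1064, 0.1069]), np.float64(0.0019219636917403536))
```

send_rows(increments=[1.5, 0.2, -0.3, -0.3, -0.1, 0.3, 2, 0, -0.2, -0.2, -0.1, 0, 2, 0, -0.2, -0.2, -0.1, 0])

```text
t: 5.8
tcp_pos: [0.5158, -0.1696, 0.1051]
tool_rot: [0.001, 0.765, 0.644, -0.0]
force: [0.4, 0.3, -2.8]
width: 0.0258
```

```bash
cat >> h.py <<'E'
def go(bx,by,h,yaw=80.8,step=2.5):
    "blade at bay bx,by, underside h"
    t=M0+EX*bx+EY*by-.3045*np.array([np.cos(np.radians(yaw)),np.sin(np.radians(yaw))])
    s,p,R=pose();b=p+R[:,0]*.3045-R[:,2]*0;print('blade bay',bay(b).round(4),'TCP bay',bay(p).round(4),'under',(p[2]-.0603).round(4),'blade under',(b[2]-.0603).round(4),'F',np.round(s['force'],1),'w',round(s['width'],4))
    rows([*t,h+.0603],yaw,step)
E
python3 - <<'E'
from h import *
go(.268,.006,.043)
E
```

```text
blade bay [0.0137 0.0022] TCP bay [-0.2908  0.0058] under 0.0448 blade under 0.0441 F [ 0.4  0.3 -2.8] w 0.0258
t 5.8 p [ 0.5158 -0.1696  0.1051] yaw 80.13 n 11 d [ 0.0405  0.251  -0.0018] rv [ 0.08  0.13 -0.67]
2.31, -0.03, 0.01, 0.01, 0.01, -0.06
2.31, -0.03, 0.01, 0.01, 0.01, -0.06
2.31, -0.02, 0.01, 0.01, 0.01, -0.06
2.31, -0.02, 0.01, 0.01, 0.01, -0.06
2.31, -0.02, 0.01, 0.01, 0.01, -0.06
2.31, -0.02, 0.01, 0.01, 0.01, -0.06
2.31, -0.01, 0.01, 0.01, 0.01, -0.06
2.31, -0.01, 0.01, 0.01, 0.01, -0.06
2.31, -0.01, 0.02, 0.01, 0.01, -0.06
2.31, -0.01, 0.02, 0.01, 0.01, -0.06
2.31, -0, 0.02, 0.01, 0.01, -0.06
```

send_rows(increments=[2.3, 0, -0.1, -0.1, 0, -0.4, 2.3, 0, -0.1, -0.1, 0, -0.3, 2.3, 0, -0.1, -0.1, 0, 0, 2.3, 0, -0.1, -0.1, 0, 0])

```text
t: 6.13
tcp_pos: [0.529, -0.0759, 0.1051]
tool_rot: [0.001, 0.765, 0.644, -0.0]
force: [0.2, -0.4, -2.8]
width: 0.0256
```

Run:
```python
from h import *
go(.268,.006,.043)
```

```text
blade bay [0.1083 0.0044] TCP bay [-0.1962  0.0077] under 0.0448 blade under 0.0443 F [ 0.2 -0.4 -2.8] w 0.0256
t 6.1333 p [ 0.529  -0.0759  0.1051] yaw 80.18 n 7 d [ 0.0272  0.1574 -0.0018] rv [ 0.08  0.1  -0.62]
2.28, -0, 0.02, 0.01, 0.01, -0.09
2.28, 0, 0.02, 0.01, 0.01, -0.09
2.28, 0.01, 0.02, 0.01, 0.01, -0.09
2.28, 0.01, 0.02, 0.01, 0.01, -0.09
2.28, 0.01, 0.02, 0.01, 0.01, -0.09
2.28, 0.02, 0.02, 0.01, 0.01, -0.09
2.28, 0.02, 0.02, 0.01, 0.01, -0.09
```

send_rows(increments=[2.3, 0, -0.1, -0.1, 0, -0.5, 2.3, 0, -0.1, -0.1, 0, -0.4, 2.3, 0, -0.1, -0.1, 0, -0.3, 2.3, 0, -0.1, -0.1, 0, -0.2])

```text
t: 6.47
tcp_pos: [0.5419, 0.0188, 0.1049]
tool_rot: [0.001, 0.76, 0.65, -0.001]
force: [0.1, 0.4, -2.7]
width: 0.0258
```

Run:
```python
from h import *
go(.268,.006,.043)
```

```text
blade bay [0.2038 0.0114] TCP bay [-0.1006  0.0101] under 0.0446 blade under 0.044 F [ 0.1  0.4 -2.7] w 0.0258
t 6.4667 p [0.5419 0.0188 0.1049] yaw 81.05 n 3 d [ 0.0143  0.0627 -0.0016] rv [0.04 0.12 0.25]
2.14, 0.15, 0.05, 0.01, 0.04, 0.08
2.14, 0.14, 0.05, 0.01, 0.04, 0.08
2.14, 0.14, 0.05, 0.01, 0.04, 0.08
```

send_rows(increments=[2.1, 0.2, -0.1, -0.1, 0, 0, 2.1, 0.2, -0.1, -0.1, 0, 0, 1.9, 0.2, -0.1, -0.1, 0, 0])

```text
t: 6.72
tcp_pos: [0.5559, 0.0813, 0.1047]
tool_rot: [0.001, 0.762, 0.647, -0.001]
force: [0.8, -0.2, -2.4]
width: 0.0258
```

Run:
```python
from h import *
go(.268,.006,.003)
from rig import camera
for n in ['scene','side']:
    c=camera(n);np.savez(n+'4.npz',**c)
    x0,y0,x1,y1=dict(scene=(340,230,520,350),side=(190,140,350,260))[n]
    cv2.imwrite(f'pics/{n}4.png',cv2.resize(c['image'][y0:y1,x0:x1],None,fx=4.4,fy=4.4,interpolation=cv2.INTER_CUBIC))
```

```text
blade bay [0.2678 0.0057] TCP bay [-0.0367  0.0063] under 0.0444 blade under 0.0434 F [ 0.8 -0.2 -2.4] w 0.0258
t 6.7167 p [0.5559 0.0813 0.1047] yaw 80.68 n 2 d [ 0.0003  0.0002 -0.0414] rv [ 0.01  0.19 -0.12]
0.02, 0.02, 2.07, 0, 0.09, -0.06
0.01, 0.02, 2.07, 0, 0.09, -0.06
```

View pics/scene4.png

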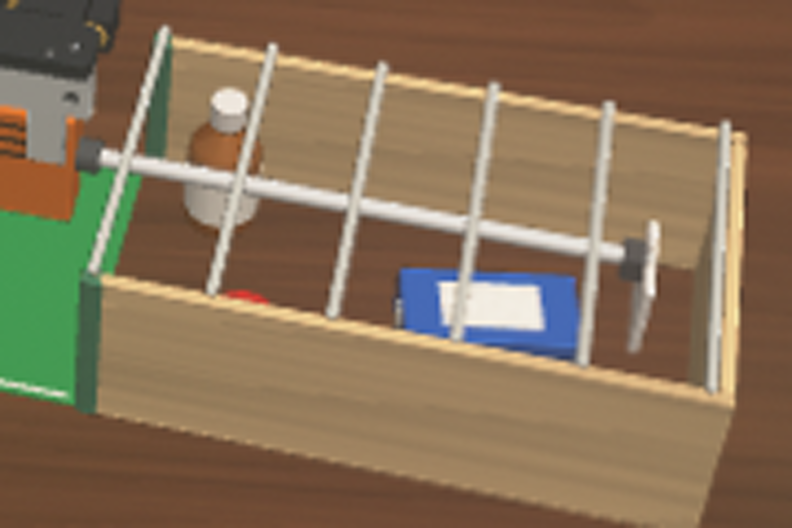

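View pics/side4.png

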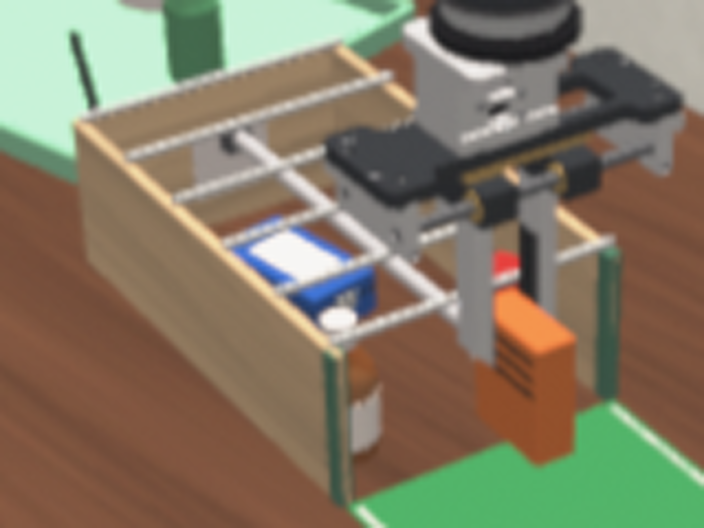

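The blade sits clear behind the box, with the box unmoved and the rod clear of the bars. Lowering.

send_rows(increments=[0, 0, 1.4, 0, 0.1, 0, 0, 0, 1.4, 0, 0.1, 0, 0, 0, 0.6, 0, 0, 0])

```text
t: 7.07
tcp_pos: [0.5556, 0.0815, 0.0687]
tool_rot: [-0.0, 0.763, 0.647, -0.0]
force: [0.4, 0.9, -3.7]
width: 0.0256
```

Run:
```python
from h import *
go(.268,.006,.003)
```

```text
blade bay [0.2679 0.0057] TCP bay [-0.0366  0.0066] under 0.0084 blade under 0.0084 F [ 0.4  0.9 -3.7] w 0.0256
t 7.0667 p [0.5556 0.0815 0.0687] yaw 80.62 n 1 d [ 0.0006 -0.     -0.0054] rv [-0.04 -0.01 -0.18]
0.01, 0.06, 0.54, -0.04, -0.01, -0.18
```

send_rows(increments=[0, 0, 0.45, 0, 0, -0.2, -0.5, 0, -0.1, -0.1, 0, -0.3, -0.7, 0, -0.1, -0.1, 0, -0.3])

```text
t: 7.32
tcp_pos: [0.5522, 0.0682, 0.0636]
tool_rot: [-0.0, 0.759, 0.652, -0.001]
force: [0.2, -0.5, -3.5]
width: 0.0258
```

Run:
```python
from h import *
go(.20,.003,.003)
```

```text
blade bay [0.2542 0.0107] TCP bay [-0.0502  0.0079] under 0.0033 blade under 0.0029 F [ 0.2 -0.5 -3.5] w 0.0258
t 7.3167 p [0.5522 0.0682 0.0636] yaw 81.33 n 3 d [-0.0039 -0.0543 -0.0003] rv [-0.11  0.07  0.53]
-1.81, 0.15, 0.01, -0.04, 0.02, 0.18
-1.81, 0.15, 0.01, -0.04, 0.02, 0.18
-1.81, 0.16, 0.01, -0.04, 0.02, 0.18
```

send_rows(increments=[-1, 0.1, -0.1, -0.1, 0, 0, -1, 0.1, -0.1, -0.1, 0, 0, -1, 0.1, -0.1, -0.1, 0, 0])

```text
t: 7.57
tcp_pos: [0.5507, 0.035, 0.0681]
tool_rot: [0.002, 0.759, 0.652, 0.001]
force: [-1.2, 3.1, -3.2]
width: 0.0259
```

```bash
cat >> h.py <<'E'
def boxlook(tag):
    from rig import camera
    for n in ['scene','side']:
        c=camera(n);x0,y0,x1,y1=dict(scene=(270,200,520,350),side=(190,140,390,300))[n]
        cv2.imwrite(f'pics/{n}{tag}.png',cv2.resize(c['image'][y0:y1,x0:x1],None,fx=3.2,fy=3.2,interpolation=cv2.INTER_CUBIC))
        h=cv2.cvtColor(c['image'],cv2.COLOR_BGR2HSV);m=cv2.inRange(h,(100,90,60),(130,255,255))>0
        m[:150]=0
        P=cloud(c,m);B=np.array([bay(p) for p in P]);k=(B[:,0]>-.25)&(B[:,0]<.3)&(abs(B[:,1])<.09)&(P[:,2]>.022)&(P[:,2]<.04)
        if k.sum()>10:
            T=B[k].astype(np.float32);print(n,k.sum(),[np.round(v,4) for v in cv2.minAreaRect(T)],'x',T[:,0].min().round(4),T[:,0].max().round(4),'y',T[:,1].min().round(4),T[:,1].max().round(4))
E
python3 - <<'E'
from h import *
boxlook(5)
go(.12,.000,.003)
E
```

```text
scene 300 [array([0.1698, 0.008 ]), array([0.0555, 0.0885]), np.float64(89.5865)] x 0.1255 0.2139 y -0.0199 0.0358
side 108 [array([0.1678, 0.0175]), array([0.0922, 0.0373]), np.float64(4.305)] x 0.1226 0.2148 y -0.0043 0.0349
blade bay [0.2206 0.0062] TCP bay [-0.0839  0.0038] under 0.0079 blade under 0.0076 F [-0.1  0.3 -2.9] w 0.0257
t 7.6667 p [0.5508 0.0343 0.0682] yaw 81.24 n 5 d [-0.0123 -0.0999 -0.0049] rv [0.31 0.06 0.44]
-2.01, 0.06, 0.1, 0.06, 0.01, 0.09
-2.01, 0.06, 0.1, 0.06, 0.01, 0.09
-2.01, 0.07, 0.1, 0.06, 0.01, 0.09
-2.01, 0.07, 0.1, 0.06, 0.01, 0.09
-2.01, 0.07, 0.1, 0.06, 0.01, 0.09
```

View pics/scene5.png

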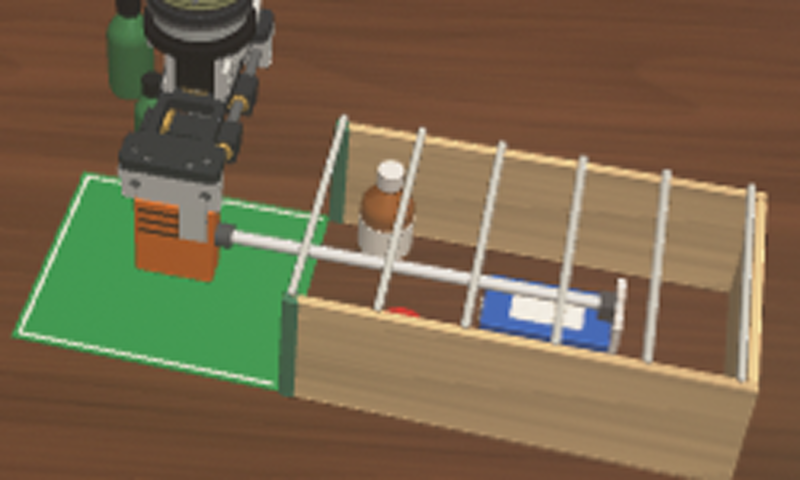

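The box is squared up against the blade. I'll keep pulling, drifting slightly away from the amber bottle.

send_rows(increments=[-1.5, 0.2, 0.3, 0, 0, 0, -1.5, 0.2, 0.1, 0, 0, 0, -1.5, 0.2, -0.1, -0.1, 0, 0, -1.5, 0.2, -0.1, -0.1, 0, 0])

```text
t: 8.0
tcp_pos: [0.55, -0.0262, 0.0675]
tool_rot: [0.004, 0.759, 0.651, 0.004]
force: [-0.1, 0.3, -3.8]
width: 0.0257
```

Run:
```python
from h import *
boxlook(6)
go(.06,.000,.003)
```

```text
scene 194 [array([1.094e-01, 1.000e-04]), array([0.0889, 0.0505]), np.float64(0.7213)] x 0.065 0.1539 y -0.0254 0.0253
side 157 [array([0.1077, 0.0092]), array([0.093 , 0.0396]), np.float64(2.627)] x 0.0605 0.1537 y -0.0127 0.0279
blade bay [ 0.1597 -0.0034] TCP bay [-0.1448 -0.0054] under 0.0074 blade under 0.0077 F [ 0.3  0.6 -2.9] w 0.0253
t 8.1 p [ 0.5502 -0.0273  0.0677] yaw 81.18 n 4 d [-0.0213 -0.0975 -0.0044] rv [ 0.66 -0.07  0.38]
-2.49, -0.15, 0.11, 0.16, -0.02, 0.09
-2.49, -0.15, 0.11, 0.16, -0.02, 0.09
-2.49, -0.14, 0.11, 0.16, -0.02, 0.09
-2.49, -0.14, 0.11, 0.16, -0.02, 0.09
```

View pics/scene6.png

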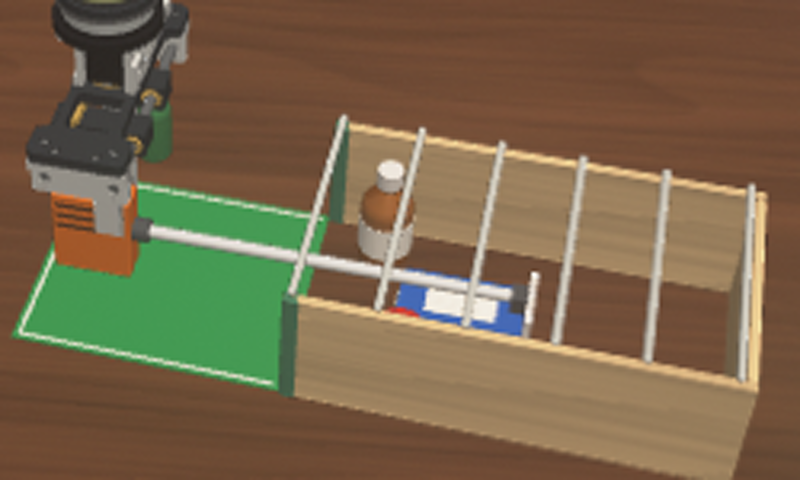

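send_rows(increments=[-1.8, 0, 0.2, 0.3, 0, 0.2, -2, 0, 0, 0, 0, 0.1, -2, 0, 0, 0, 0, 0, -2, 0, 0, 0, 0, 0])

```text
t: 8.43
tcp_pos: [0.5387, -0.1014, 0.0662]
tool_rot: [0.001, 0.76, 0.65, 0.004]
force: [0.7, 1.7, -3.6]
width: 0.0258
```

Run:
```python
from h import *
boxlook(7)
go(-.02,-.002,.003)
```

```text
scene 149 [array([0.0348, 0.0006]), array([0.0835, 0.0474]), np.float64(0.5951)] x -0.0069 0.0766 y -0.0235 0.0243
side 242 [array([0.0302, 0.0082]), array([0.0955, 0.0395]), np.float64(2.4823)] x -0.0178 0.0777 y -0.0134 0.0265
blade bay [ 0.0831 -0.0055] TCP bay [-0.2214 -0.006 ] under 0.006 blade under 0.007 F [ 0.4  0.3 -3.3] w 0.0261
t 8.5333 p [ 0.5385 -0.103   0.0663] yaw 80.88 n 5 d [-0.0204 -0.1012 -0.003 ] rv [ 0.43 -0.2   0.08]
-2.06, -0.08, 0.05, 0.09, -0.04, 0.02
-2.06, -0.08, 0.05, 0.09, -0.04, 0.02
-2.06, -0.08, 0.05, 0.09, -0.04, 0.02
-2.06, -0.08, 0.06, 0.09, -0.04, 0.02
-2.06, -0.08, 0.06, 0.09, -0.04, 0.02
```

View pics/scene7.png

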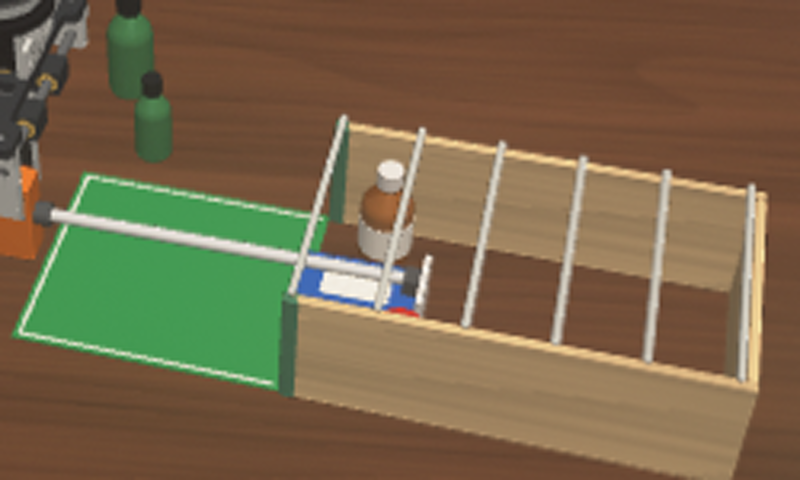

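View pics/side7.png

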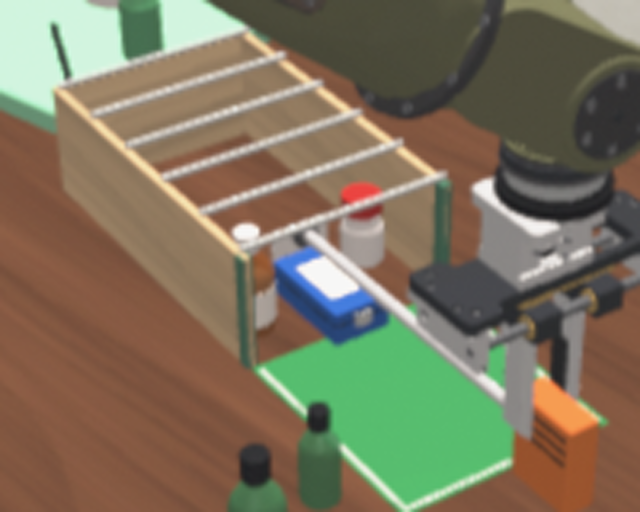

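send_rows(increments=[-2, 0, 0, 0.1, 0, 0, -2, 0, 0, 0, 0, 0, -2, 0, 0, 0, 0, 0, -1.5, 0, 0, 0, 0, 0])

```text
t: 8.87
tcp_pos: [0.5276, -0.1734, 0.0661]
tool_rot: [0.0, 0.76, 0.65, 0.004]
force: [0.4, 1.4, -3.8]
width: 0.0258
```

Run:
```python
from h import *
go(-.025,-.004,.004)
```

```text
blade bay [ 0.0119 -0.0049] TCP bay [-0.2926 -0.0064] under 0.0058 blade under 0.0074 F [ 0.4  1.4 -3.8] w 0.0258
t 8.8667 p [ 0.5276 -0.1734  0.0661] yaw 81.08 n 2 d [-0.0083 -0.036  -0.0018] rv [ 0.32 -0.3   0.28]
-1.84, -0.13, 0.08, 0.16, -0.15, 0.14
-1.84, -0.13, 0.09, 0.16, -0.15, 0.14
```

send_rows(increments=[-1.7, 0, 0, 0.2, -0.3, 0.1, -1.5, 0, 0, 0.1, 0, 0.1, -1, 0, 0, 0, 0, 0, 0, 0, 0, 0, 0, 0])

```text
t: 9.2
tcp_pos: [0.5216, -0.2151, 0.0662]
tool_rot: [-0.0, 0.761, 0.649, 0.001]
force: [0.2, 0.0, -2.6]
width: 0.0262
```

Run:
```python
from h import *
boxlook(8)
go(-.03,-.004,.05)
```

```text
scene 329 [array([-0.0819, -0.0033]), array([0.056 , 0.0885]), np.float64(88.7483)] x -0.1263 -0.0383 y -0.0319 0.0253
side 273 [array([-0.0799,  0.0065]), array([0.0947, 0.0417]), np.float64(2.5125)] x -0.128 -0.033 y -0.0163 0.0262
blade bay [-0.0291 -0.0065] TCP bay [-0.3336 -0.0071] under 0.0058 blade under 0.0063 F [ 0.4  0.3 -2.8] w 0.0256
t 9.3 p [ 0.5217 -0.2139  0.0661] yaw 80.9 n 2 d [-0.0032 -0.0004  0.0442] rv [-0.   -0.09  0.1 ]
-0.04, -0.15, -2.21, -0, -0.04, 0.05
-0.05, -0.15, -2.21, -0, -0.04, 0.05
```

View pics/scene8.png

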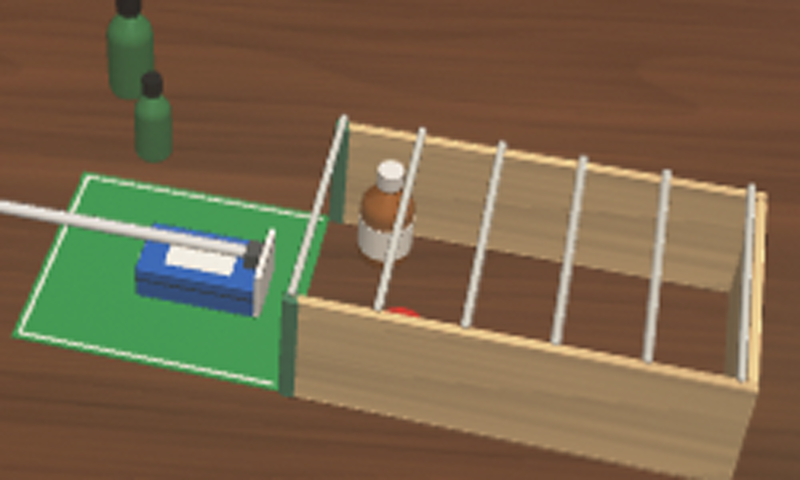

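View pics/side8.png

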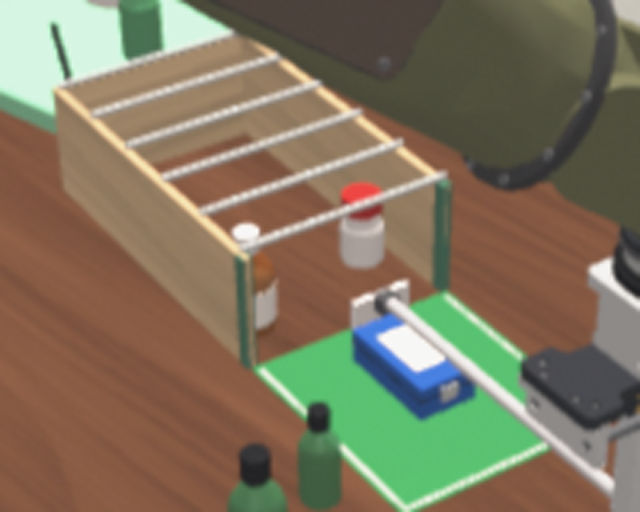

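The box lies fully on the mat, about 35 mm clear of the mouth, and the bottles are unmoved. I'll back the blade off and lift.

send_rows(increments=[0.9, 0, -0.1, 0, 0, 0, 0, 0, -2, 0, 0, 0, 0, 0, -2.5, 0, 0, 0, 0, 0, -2, 0, 0, 0])

```text
t: 9.63
tcp_pos: [0.5218, -0.1993, 0.1296]
tool_rot: [-0.005, 0.76, 0.65, -0.001]
force: [0.6, -0.4, -2.4]
width: 0.0258
```

Run:
```python
from h import *
boxlook(9)
# rake target origin on pad (.4865,-.3227) yaw 11 ; TCP = origin + .0155*x
rows([.502,-.3205,.125],11,mrot=5)
```

```text
scene 449 [array([-0.0815, -0.0042]), array([0.0533, 0.0911]), np.float64(88.1521)] x -0.1266 -0.0366 y -0.0307 0.0234
side 363 [array([-0.0796,  0.0007]), array([0.0943, 0.0506]), np.float64(0.1825)] x -0.1267 -0.0325 y -0.0247 0.026
t 9.7333 p [ 0.5231 -0.2001  0.1315] yaw 81.03 n 15 d [-0.0211 -0.1204 -0.0065] rv [-2.600e-01 -1.000e-02  7.003e+01]
-0.81, -0.01, 0.04, -0.02, -0, 4.67
-0.81, 0.05, 0.04, -0.02, -0, 4.67
-0.81, 0.12, 0.04, -0.02, -0, 4.67
-0.79, 0.18, 0.04, -0.02, -0, 4.67
-0.78, 0.25, 0.04, -0.02, -0, 4.67
-0.75, 0.31, 0.04, -0.02, -0, 4.67
-0.73, 0.37, 0.04, -0.02, -0, 4.67
-0.69, 0.43, 0.04, -0.02, -0, 4.67
-0.66, 0.48, 0.04, -0.02, -0, 4.67
-0.61, 0.54, 0.04, -0.02, -0, 4.67
-0.57, 0.58, 0.04, -0.02, -0, 4.67
-0.52, 0.63, 0.04, -0.02, -0, 4.67
-0.47, 0.67, 0.04, -0.02, -0, 4.67
-0.41, 0.7, 0.04, -0.02, -0, 4.67
-0.35, 0.73, 0.04, -0.02, -0, 4.67
```

View pics/scene9.png

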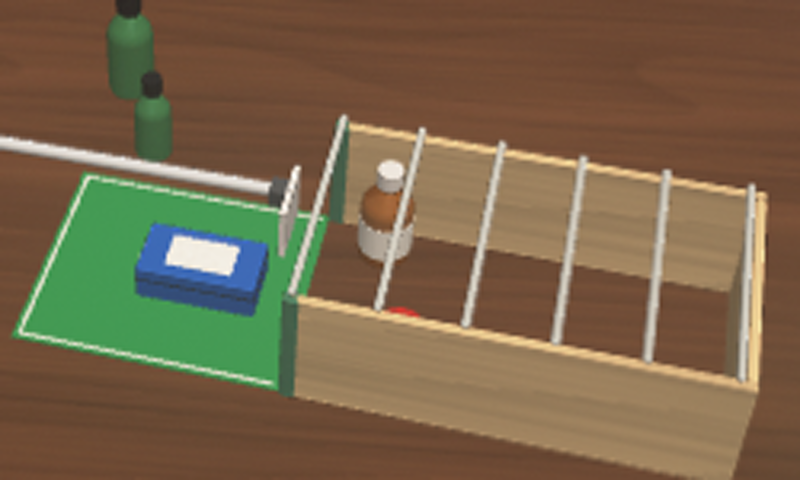

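The box stays put on the mat. First I retreat the blade from the bar, then swing the rake back.

send_rows(increments=[-1.5, 0, -0.1, 0, 0, 0, -2.5, 0, -0.1, 0, 0, 1, -2, 0, -0.1, 0, 0, 3, -1.2, 0, -0.1, 0, 0, 5, -1, 0.2, -0.1, 0, 0, 5])

```text
t: 10.15
tcp_pos: [0.5085, -0.2811, 0.1307]
tool_rot: [-0.004, 0.834, 0.552, -0.001]
force: [0.1, 1.1, -4.2]
width: 0.0258
```

Run:
```python
from h import *
rows([.502,-.3205,.12],11,mrot=5)
```

```text
t 10.15 p [ 0.5085 -0.2811  0.1307] yaw 67.06 n 12 d [-0.0065 -0.0394 -0.0107] rv [-0.51  0.12 56.06]
-0.32, 0.08, 0.09, -0.04, 0.01, 4.67
-0.32, 0.11, 0.09, -0.04, 0.01, 4.67
-0.31, 0.13, 0.09, -0.04, 0.01, 4.67
-0.3, 0.16, 0.09, -0.04, 0.01, 4.67
-0.28, 0.18, 0.09, -0.04, 0.01, 4.67
-0.27, 0.2, 0.09, -0.04, 0.01, 4.67
-0.25, 0.22, 0.09, -0.04, 0.01, 4.67
-0.23, 0.24, 0.09, -0.04, 0.01, 4.67
-0.21, 0.26, 0.09, -0.04, 0.01, 4.67
-0.19, 0.28, 0.09, -0.04, 0.01, 4.67
-0.16, 0.29, 0.09, -0.04, 0.01, 4.67
-0.14, 0.3, 0.09, -0.04, 0.01, 4.67
```

send_rows(increments=[-0.3, 0.1, -0.1, 0, 0, 5.5, -0.3, 0.1, -0.1, 0, 0, 5.5, -0.3, 0.1, -0.1, 0, 0, 5.5, -0.3, 0.2, -0.1, 0, 0, 5.5, -0.3, 0.2, -0.1, 0, 0, 5.5])

```text
t: 10.57
tcp_pos: [0.5022, -0.3007, 0.1268]
tool_rot: [-0.007, 0.945, 0.326, -0.006]
force: [-0.2, -0.4, -3.0]
width: 0.0258
```

send_rows(increments=[-0.2, 0.2, 0, 0, 0, 5, -0.2, 0.2, 0, 0, 0, 5, -0.2, 0.3, 0, 0, 0, 5, -0.2, 0.3, 0, 0, 0, 5, -0.1, 0.3, 0, 0, 0, 4])

```text
t: 10.98
tcp_pos: [0.4971, -0.3177, 0.1179]
tool_rot: [-0.009, 0.994, 0.11, -0.011]
force: [0.4, 0.3, -3.8]
width: 0.0255
```

Run:
```python
from h import *
rows([.502,-.3205,.10],11,mrot=5)
```

```text
t 10.9833 p [ 0.4971 -0.3177  0.1179] yaw 12.69 n 1 d [ 0.0049 -0.0028 -0.0179] rv [-1.12  1.14  1.68]
0.45, 0.42, 1.78, -1.12, 1.14, 1.68
```

send_rows(increments=[0.5, 0.3, 1.2, -1.1, 1.1, 1.2, 0.1, 0, 0.6, 0, 0.2, 0, 0, 0, 0, 0, 0, 0])

```text
t: 11.23
tcp_pos: [0.5018, -0.3198, 0.0948]
tool_rot: [-0.002, 0.995, 0.097, -0.0]
force: [0.5, 0.3, -3.8]
width: 0.0257
```

Run:
```python
from h import *
rows([.502,-.3205,.0655],11,mrot=5)
from rig import camera
c=camera('side');cv2.imwrite('pics/sd10.png',cv2.resize(c['image'][200:420,360:560],None,fx=2.7,fy=2.7,interpolation=cv2.INTER_CUBIC))
```

```text
t 11.2333 p [ 0.5018 -0.3198  0.0948] yaw 11.14 n 1 d [ 0.0002 -0.0007 -0.0293] rv [-0.19 -0.01  0.14]
0, 0.08, 2.93, -0.19, -0.01, 0.14
```

View pics/sd10.png

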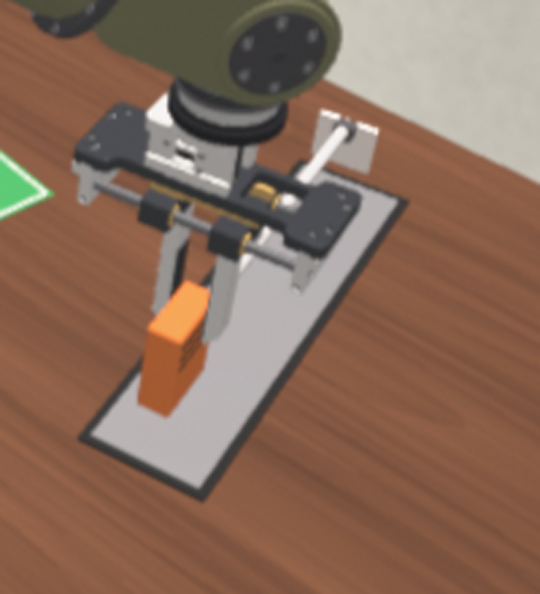

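The rake hangs level and aligned over the pad. Lowering gently until it touches.

send_rows(increments=[0, 0.1, 1.2, -0.2, 0, 0.1, 0, 0, 1, 0, 0, 0, 0, 0, 0.3, 0, 0, 0])

```text
t: 11.53
tcp_pos: [0.5019, -0.3208, 0.0695]
tool_rot: [-0.0, 0.995, 0.098, -0.0]
force: [0.0, 0.2, -3.4]
width: 0.0256
```

Run:
```python
from h import *
s,p,R=pose();print(s['force'])
rows([.502,-.3205,.064],11,mrot=5)
```

```text
[ 0.04345585  0.24389567 -3.41176687]
t 11.5333 p [ 0.5019 -0.3208  0.0695] yaw 11.24 n 1 d [ 0.0001  0.0003 -0.0055] rv [-0.02  0.05  0.24]
0.02, -0.03, 0.55, -0.02, 0.05, 0.24
```

send_rows(increments=[0, 0, 0.35, 0, 0, 0.2, 0, 0, 0.2, 0, 0, 0])

```text
t: 11.7
tcp_pos: [0.5018, -0.3208, 0.0643]
tool_rot: [-0.001, 0.995, 0.096, -0.001]
force: [-13.0, 8.5, 26.1]
width: 0.0257
```

Contact with the pad. I'll release without lifting.

send_rows(increments=[0, 0, -0.05, 0, 0, 0, 0, 0, 0, 0, 0, 0, 0, 0, 0, 0, 0, 0, 0, 0, 0, 0, 0, 0], gripper=5.5)

```text
t: 12.03
tcp_pos: [0.5029, -0.3214, 0.0671]
tool_rot: [0.001, 0.995, 0.097, 0.001]
force: [0.5, 0.4, 0.4]
width: 0.049
```

Run:
```python
from h import *
s,p,R=pose();print(s['force'],s['width'])
rows([.502,-.3205,.16],11,mrot=5,step=3)
```

```text
[0.48134623 0.41534981 0.44560333] 0.04903604701205782
t 12.0333 p [ 0.5029 -0.3214  0.0671] yaw 11.11 n 4 d [-0.0009  0.0009  0.0929] rv [ 0.07 -0.06  0.11]
-0.01, -0.02, -2.32, 0.02, -0.01, 0.03
-0.02, -0.02, -2.32, 0.02, -0.01, 0.03
-0.02, -0.02, -2.32, 0.02, -0.01, 0.03
-0.02, -0.03, -2.32, 0.02, -0.01, 0.03
```

send_rows(increments=[0, 0, -1.5, 0, 0, 0, 0, 0, -2.5, 0, 0, 0, 0, 0, -3, 0, 0, 0, 0, 0, -3, 0, 0, 0, 0, 0, 0, 0, 0, 0])

```text
t: 12.45
tcp_pos: [0.5024, -0.3209, 0.1704]
tool_rot: [-0.0, 0.995, 0.097, -0.0]
force: [-0.4, -0.3, 0.9]
width: 0.055
```

Run:
```python
from h import *
from rig import camera
boxlook(11)
S=camera('scene');D=camera('side');np.savez('sceneF.npz',**S);np.savez('sideF.npz',**D)
cv2.imwrite('pics/scF.png',cv2.resize(S['image'][220:380,145:225],None,fx=3.75,fy=3.75,interpolation=cv2.INTER_CUBIC))
cv2.imwrite('pics/sdF.png',cv2.resize(D['image'][240:390,385:520],None,fx=4,fy=4,interpolation=cv2.INTER_CUBIC))
cv2.imwrite('pics/sceneF.png',S['image'])
s,p,R=pose();print(s['t'],p,s['force'],s['width'])
```

```text
scene 458 [array([-0.0816, -0.0037]), array([0.0914, 0.0578]), np.float64(1.5669)] x -0.127 -0.0364 y -0.0337 0.0261
side 366 [array([-0.08  ,  0.0003]), array([0.0916, 0.0511]), np.float64(1.9236)] x -0.126 -0.0345 y -0.0249 0.0264
12.65 [ 0.50038325 -0.31956903  0.16334496] [ 0.56978286  0.10952021 -0.75002597] 0.05496795007742944
```

View pics/scF.png

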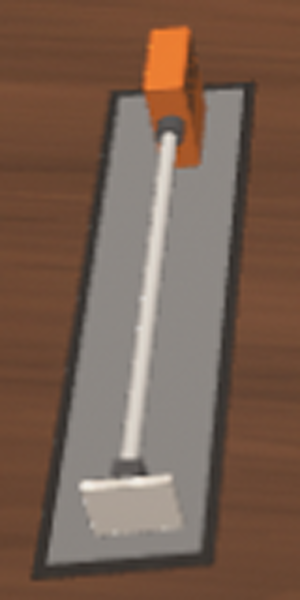

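View pics/sdF.png

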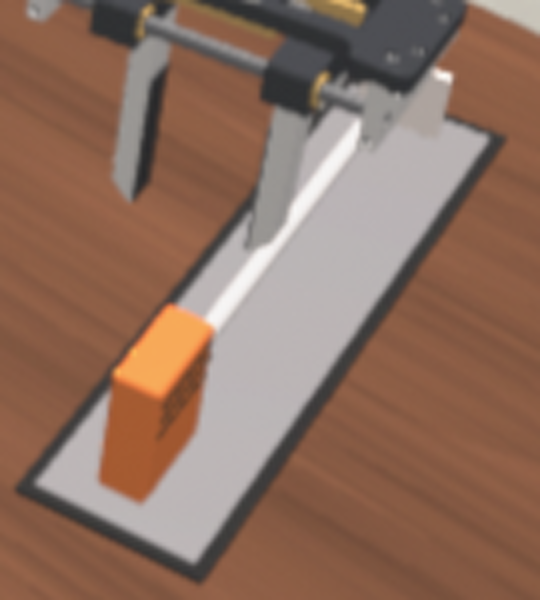

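View pics/sceneF.png

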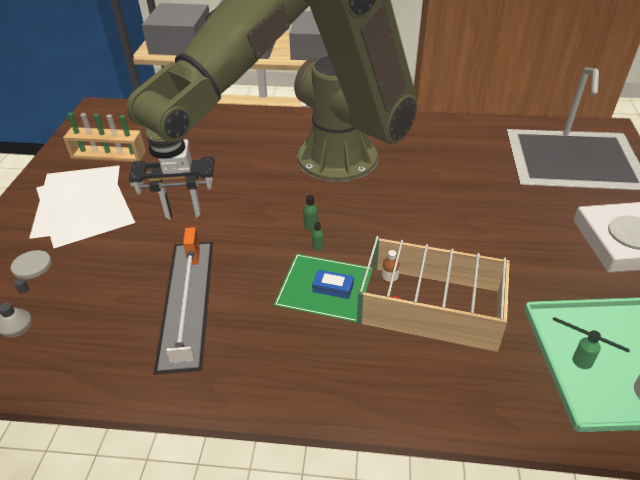

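View pics/side11.png

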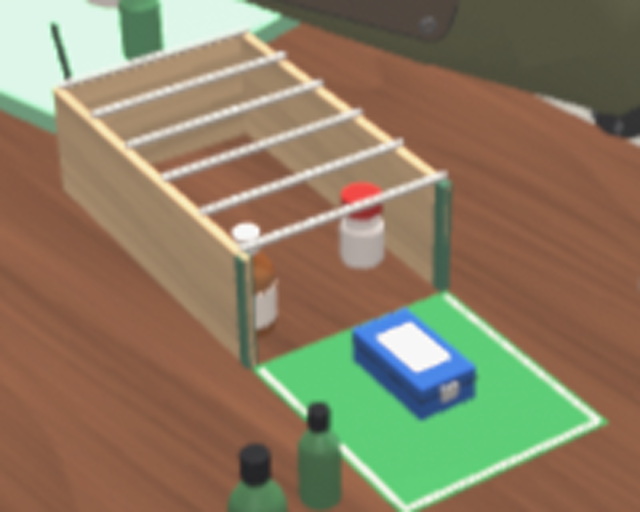

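The rake stands on its pad within a pixel or two of its starting image position. The box is on the mat, the bottles and jar are unmoved, and the gripper is clear.

```bash
python3 -c "
from rig import hand_in
print(hand_in())"
```

```text
the job is handed in; nothing more can be done
None
```

The slide box is out of the bay and lies wholly on the green mat, and the rake is back on its pad, same way round and released. I handed the job in at about 12.7 s; no verdict came back.

I gripped the rake's handle, passed the blade in over the box under the wire top and lowered it behind. Then I drew the box out along the bay's centre line, backed the blade off and put the rake back.

Last checks:
- **Box:** centred near bay (-81, -2) mm and flat in both views. It covers about x -127 to -35 and y -34 to +26 mm, inside the mat.
- **Rake:** within a pixel or two of its starting position in the scene view. In the side view the handle matches too, but the gripper hides part of the blade.
- **Bottles and jar:** upright and showing no shift by eye; I did not re-measure their positions at the end.
- **Gripper:** clear of everything, with about 0 N at the wrist.

**Disagreements and surprises:**
- The scene and side cameras differed by 2–4 mm on the box position.
- The held pose drifted 1–2 mm per row, which I compensated for.
- Putting the rake down peaked at about 30 N at the wrist, under the 120 N limit.

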